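Test the clamp springs and put them away

ROBOT

A 7-joint arm with a two-finger parallel gripper is mounted at the origin on the work surface. World frame = base frame: x ahead of the robot, y to its left, z up, the work surface at z = 0. Lengths are in m, angles in rad, forces in N, time in s.
With the tool pointing down it reaches from about 0.425 to 0.95 m from the base axis. Payload 4.7 kg.
Tool frame: the origin (TCP) lies at the very end of the fingers, on their centre line; the grasp point (between the pads) lies 19 mm behind it (env.grip_point_offset is the distance from the TCP to the grasp point, in m); z points along the fingers, y is the direction in which the jaws open and shut (so a half turn about z gives the same grasp; the last joint's range is limited). The gripper opens to 85 mm and grips with 20 to 120 N. Pads are 22 mm wide; open, the fingers measure 114 mm over their backs; the gripper's body (76 mm by 85 mm) begins 54 mm behind the grasp point. The pads swing forward as they close: fully open they stand 13 mm farther back than shut.
Start: joints at [-1.345, 0.469, -0.049, 1.532, 0.024, 1.141, -0.082], TCP at [0.17, 0.653, 0.231] pointing down, gripper open.
Joint ranges: [-2.59, 2.59], [-0.33, 1.99], [-1.39, 1.29], [0.1, 2.45], [-1.04, 4.18], [0.21, 1.99], [-2.66, 2.66]. Speed limits (rad/s): [2.57, 2.57, 3.14, 3.14, 3.14, 3.14, 3.14].

INTERFACE

Orientations are given as [roll, pitch, yaw] about the fixed x, y, z axes, in that order (R = Rz(yaw) Ry(pitch) Rx(roll)).
In Python, from bench import env, vision, workorder gives the robot as it stands.
- The arm moves only by the tool send_rows, never from a script. Its argument "increments" is a list of rows, each a list of 7 numbers: the closure in counts, from 0 (fully open) to 255 (shut), then the shift along the tool's x, y, z in mm, then the turn, a rotation vector about the tool's x, y, z in degrees. In form: [[hand, dx, dy, dz, ax, ay, az], ...]. A call has 1 to 5 rows; each row shifts and turns the commanded pose from where the row before left it, along the tool's axes as they then stand; what a row does not reach is not made up. A row lasts 1/12 s, in which the tool goes at most 41.7 mm and 7.16 degrees, less where a joint would pass 70% of its speed; a pose out of reach is approached as far as the arm can. A call with a gripper value outside its range is refused whole. The fingers move at their own pace and stop on an object; the grip force is fixed at half the most. Time passes only in rows, so rows that do not move let the fingers close. It gives the time, the measured TCP pose, the force and the opening at its end, in the units of the state.
- env.get_state(): the state, without advancing time (a new reading comes with each control period).
- vision.get_image(name): name is "scene" or "top" or "wrist"; returns the picture (384x512x3 uint8, red, green, blue); there is no depth.
- vision.get_calibration(name): a dict with "vertical_fov" (degrees; the focal length in pixels is half the picture's height over the tangent of half this angle, whatever the lens; pixels are square), "cx", "cy" (the principal point, pixels), "cam_to_world" (4x4, takes a point from camera to world coordinates); the wrist camera has in their place "mount" (4x4, takes a point from camera to tool coordinates, whose origin is the TCP and whose axes are the flange's). Camera axes: x right, y up, looking along -z (the intrinsics and any distortion apply to the point x, -y, -z); pixel columns grow to the right and rows downward; lengths in m; the calibration is good to about 2 mm. A picture is of the moment at which its call begins: read the wrist's pose just before it. get_calibration takes no time and is no camera call.
- workorder.hand_in(): hands the job in, once; it reports no verdict.
The state is a dict: "time_s": time; "q": joint angles; "joint_vel": joint speeds; "joint_efforts": joint torques, N m; "position": TCP position; "tcp_rot": TCP orientation; "force": force on the tool from outside, world axes, zero at the start; "wrist_torque": the same for the moment, N m; "opening": opening from 0.0 (shut) to 1.0 (fully open).
Only numpy, scipy, OpenCV 4.12 (cv2) and the standard library are available. Lean on these libraries where they do the work, as an engineer would, in place of code of your own. Each camera call takes 0.05 s, during which the arm holds its last target. There are 200 camera calls.

TASK

The two or three upright coil springs of the glazing clamps standing on the bench have to be tested one at a time, from the widest to the narrowest: stand each one in the middle of the tester's plate, press its cap down level with the top of the gauge post, keep it there for a second and read the needle. A spring that takes the needle past the long thick tick is good and goes into the left-hand bin of the open drawer, one that falls short is tired and goes into the right-hand bin (left and right as the robot sees them). When all the springs are away, push the drawer fully shut; leave the other things on the bench alone.

Things in the scene. Friction and masses are not known exactly. Their poses are not given: they have to be found in the camera images.
- wide_a: Upright clamp spring, 50 mm wide, 50 mm tall when free, 0.13 kg; absent in some starts. Origin: centre of underside, z up. Solid dark steel barrel 50 mm across in the lowest 22 mm (grip here from above), then open coils, then an aluminium cap 46 mm across, 6 mm thick, that can be pushed down 17 mm. Strong or tired? It cannot be seen; its twin looks the same.
- wide_a_top (a point): Centre of the top face of the cap of wide_a; it sinks as the spring is compressed.
- wide_b: Upright clamp spring, 50 mm wide, 50 mm tall when free, 0.13 kg; absent in some starts. Origin: centre of underside, z up. Solid dark steel barrel 50 mm across in the lowest 22 mm (grip here from above), then open coils, then an aluminium cap 46 mm across, 6 mm thick, that can be pushed down 17 mm. Strong or tired? It cannot be seen; its twin looks the same.
- wide_b_top (a point): Centre of the top face of the cap of wide_b; it sinks as the spring is compressed.
- mid_a: Upright clamp spring, 40 mm wide, 50 mm tall when free, 0.13 kg; absent in some starts. Origin: centre of underside, z up. Solid dark steel barrel 40 mm across in the lowest 22 mm (grip here from above), then open coils, then an aluminium cap 36 mm across, 6 mm thick, that can be pushed down 17 mm. Strong or tired? It cannot be seen; its twin looks the same.
- mid_a_top (a point): Centre of the top face of the cap of mid_a; it sinks as the spring is compressed.
- mid_b: Upright clamp spring, 40 mm wide, 50 mm tall when free, 0.13 kg; absent in some starts. Origin: centre of underside, z up. Solid dark steel barrel 40 mm across in the lowest 22 mm (grip here from above), then open coils, then an aluminium cap 36 mm across, 6 mm thick, that can be pushed down 17 mm. Strong or tired? It cannot be seen; its twin looks the same.
- mid_b_top (a point): Centre of the top face of the cap of mid_b; it sinks as the spring is compressed.
- slim_a: Upright clamp spring, 30 mm wide, 50 mm tall when free, 0.13 kg; absent in some starts. Origin: centre of underside, z up. Solid dark steel barrel 30 mm across in the lowest 22 mm (grip here from above), then open coils, then an aluminium cap 26 mm across, 6 mm thick, that can be pushed down 17 mm. Strong or tired? It cannot be seen; its twin looks the same.
- slim_a_top (a point): Centre of the top face of the cap of slim_a; it sinks as the spring is compressed.
- slim_b: Upright clamp spring, 30 mm wide, 50 mm tall when free, 0.13 kg; absent in some starts. Origin: centre of underside, z up. Solid dark steel barrel 30 mm across in the lowest 22 mm (grip here from above), then open coils, then an aluminium cap 26 mm across, 6 mm thick, that can be pushed down 17 mm. Strong or tired? It cannot be seen; its twin looks the same.
- slim_b_top (a point): Centre of the top face of the cap of slim_b; it sinks as the spring is compressed.
- tester: Fixed spring tester, grey base 245 x 120 x 30 mm. Origin on the bench under the middle of its square aluminium plate (110 mm, 58 mm circle engraved); x axis runs from there to the gauge post (66 mm away) and the flat, face-up dial (130 mm away, 104 mm across, 51 mm high). The plate's top is 45 mm above the bench and sinks 0.25 mm per newton on it.
- gauge_top (a point): Centre of the top of the steel gauge post, 12 mm thick, beside the plate: the marked height, 81 mm above the bench, i.e. 14 mm below the cap of a free spring standing on the plate.
- needle (a joint): Needle of the dial, rad, clockwise seen from above, from its zero, which points at the gauge post; 0.15 rad per newton on the plate (the spring's own weight counts). The long thick tick stands at 1.875 rad (12.5 N); thin ticks every 5 N (0.75 rad). At the marked height a strong spring reads around 2.6 rad, a tired one around 1.3 rad.
- drawer (a joint): How far the drawer is pushed in, away from the robot (+x, within 0.04 rad), m: 0 fully open, 0.165 fully shut; it starts open (0 to 0.02) and stays where it is left; 2 to 3 N moves it. It runs in a fixed green steel unit 200 mm deep (x), 270 mm wide (y), 85 mm tall, whose front face lies just behind the shut drawer front.
- bin_left (a point): Centre of the inner floor of the drawer's left-hand bin (+y, the robot's left), 13 mm above the bench, 92 mm behind the drawer front; x, y axes along the drawer's; moves with it. A bin is 168 mm long (x), 114 mm wide (y), with plywood walls 34 mm high; the drawer front reaches 71 mm above the bench, 10 mm thick. The unit's top may cover the last 40 mm of the bin.
- bin_right (a point): The same for the right-hand bin (-y, the robot's right).
- drawer_handle (a point): Middle of the steel bar handle, 100 mm long along y, 35 mm in front of the drawer front, 52 mm above the bench; moves with the drawer.
- glass_stack: Stack of four glass offcuts, 75 x 60 x 16 mm; a bystander, to be left alone. Origin at its underside, or for tools their middle.
- nail_jar: Glass jar of 60 mm diameter, 75 mm tall; a bystander, to be left alone. Origin at its underside, or for tools their middle.
- solder_spool: Steel spool of 56 mm diameter, 40 mm tall; a bystander, to be left alone. Origin at its underside, or for tools their middle.
- glass_cutter: Brass glass cutter, 130 mm long, lying; a bystander, to be left alone. Origin at its underside, or for tools their middle.
- weight: Brass lead-weight, 44 mm diameter, 30 mm tall, plain; absent in some starts; a bystander, to be left alone. Origin at its underside, or for tools their middle.
Not all that is in view belongs to the job. Leave any pink or purple look-alike of the slim_a alone.

How it is judged:
On the way, in this order (a step that is already met when the one before it is completed fails the run):
1. the widest (50 mm) spring, upright on the tester's plate within 20 mm of its middle, is pressed until its cap is level with the top of the gauge post (3 mm either way) and kept there for 0.7 s (z of wide_a_top in the frame of gauge_top between -0.003 and 0.003 m and horizontal distance between each of wide_a, wide_b and tester below 0.02 m and angle between each of wide_a, wide_b's own z axis and vertical below 0.12 rad and z of wide_b_top in the frame of gauge_top between -0.003 and 0.003 m), for 0.7 s.
2. the 40 mm spring, upright on the tester's plate within 20 mm of its middle, is pressed until its cap is level with the top of the gauge post (3 mm either way) and kept there for 0.7 s (z of mid_a_top in the frame of gauge_top between -0.003 and 0.003 m and horizontal distance between each of mid_a, mid_b and tester below 0.02 m and angle between each of mid_a, mid_b's own z axis and vertical below 0.12 rad and z of mid_b_top in the frame of gauge_top between -0.003 and 0.003 m), for 0.7 s.
3. the 30 mm spring, upright on the tester's plate within 20 mm of its middle, is pressed until its cap is level with the top of the gauge post (3 mm either way) and kept there for 0.7 s (z of slim_a_top in the frame of gauge_top between -0.003 and 0.003 m and horizontal distance between each of slim_a, slim_b and tester below 0.02 m and angle between each of slim_a, slim_b's own z axis and vertical below 0.12 rad and z of slim_b_top in the frame of gauge_top between -0.003 and 0.003 m), for 0.7 s.
At the end, for the whole second after the job is handed in: every spring that is present is at rest in its bin of the drawer (good ones, which read more than 12.5 N at the mark, in the left, tired ones in the right) and the drawer is shut to within 6 mm (value of joint drawer above 0.159 m and x of wide_a in the frame of bin_left between -0.09 and 0.09 m and y of wide_a in the frame of bin_left between -0.058 and 0.058 m and z of wide_a in the frame of bin_left between -0.01 and 0.03 m and linear speed of each of wide_a, wide_b, mid_a, mid_b, slim_a, slim_b below 0.03 m/s and x of wide_b in the frame of bin_right between -0.09 and 0.09 m and y of wide_b in the frame of bin_right between -0.058 and 0.058 m and z of wide_b in the frame of bin_right between -0.01 and 0.03 m and x of mid_a in the frame of bin_right between -0.09 and 0.09 m and y of mid_a in the frame of bin_right between -0.058 and 0.058 m and z of mid_a in the frame of bin_right between -0.01 and 0.03 m and x of mid_b in the frame of bin_left between -0.09 and 0.09 m and y of mid_b in the frame of bin_left between -0.058 and 0.058 m and z of mid_b in the frame of bin_left between -0.01 and 0.03 m and x of slim_a in the frame of bin_left between -0.09 and 0.09 m and y of slim_a in the frame of bin_left between -0.058 and 0.058 m and z of slim_a in the frame of bin_left between -0.01 and 0.03 m and x of slim_b in the frame of bin_right between -0.09 and 0.09 m and y of slim_b in the frame of bin_right between -0.058 and 0.058 m and z of slim_b in the frame of bin_right between -0.01 and 0.03 m); the robot touches nothing.
It fails at once if the glass stack is moved by more than 50 mm (distance of glass_stack from where it was at the start of the episode above 0.05 m).
It fails at once if the nail jar is moved by more than 50 mm (distance of nail_jar from where it was at the start of the episode above 0.05 m).
It fails at once if the solder spool is moved by more than 50 mm (distance of solder_spool from where it was at the start of the episode above 0.05 m).
It fails at once if the glass cutter is moved by more than 50 mm (distance of glass_cutter from where it was at the start of the episode above 0.05 m).
It fails at once if the weight is moved by more than 50 mm (distance of weight from where it was at the start of the episode above 0.05 m).
Of wide_a, wide_b only 1 to 1 are there at a start; the rules pass over those that are not, and their reading is None.
Of mid_a, mid_b only 1 to 1 are there at a start; the rules pass over those that are not, and their reading is None.
Of slim_a, slim_b, weight only 1 to 1 are there at a start; the rules pass over those that are not, and their reading is None.
At some moment in a run one of wide_a, wide_b, mid_a, mid_b, slim_a, slim_b may be knocked a few centimetres aside while the robot is not near it.
It also fails if it takes over 210 s, if anything falls off the work surface, if the arm or the gripper's body presses on something with over 40 N, if the wrist force passes 120 N, or if a joint passes its speed limit or range.

## Working session

There is one attempt and no reset: what is moved stays moved. The work goes in short steps, Python scripts to look and compute and a tool call to move; the robot and the scene stay as the last step left them, time stands still between calls to the robot, and variables do not carry over. Pictures are saved under pics/ and viewed, about 12 in all and at most 16, crops included, and the job is handed in when it is done.

Besides the shell and the picture viewer there is one more tool, called as name(argument=value, ...), one argument or row to a line, values as JSON. send_rows: Moves the arm, as the interface text tells. Its arguments: {"type":"object","properties":{"increments":{"type":"array"}},"required":["increments"]}

```bash
ls; mkdir -p pics; python3 - <<'E'
from bench import env,vision
import cv2,json
s=env.get_state(); print({k:s[k] for k in('time_s','position','tcp_rot','force','opening')}, env.grip_point_offset)
for n in('scene','top','wrist'):
    c=vision.get_calibration(n); print(n,{k:(v.round(4).tolist() if hasattr(v,'round') and hasattr(v,'tolist') else v) for k,v in c.items()})
    cv2.imwrite(f'pics/{n}0.png',vision.get_image(n)[:,:,::-1])
E
```

```text
pics
{'time_s': 0.0, 'position': array([0.16999165, 0.65263514, 0.230211  ]), 'tcp_rot': array([-3.13959051e+00,  8.28592615e-05,  2.88682998e+00]), 'force': array([-0.73570306,  0.80707821, -0.89369133]), 'opening': 0.9996710998697083} 0.0187
scene {'vertical_fov': 48.902932695651785, 'cx': 253.6106656148263, 'cy': 192.17414993349482, 'cam_to_world': [[0.6808, -0.5089, 0.5268, 1.163], [0.7321, 0.4514, -0.5101, -0.5996], [0.0218, 0.733, 0.6799, 0.8329], [0.0, 0.0, 0.0, 1.0]]}
top {'vertical_fov': 45.04846587444918, 'cx': 264.25029220010833, 'cy': 180.85277234317775, 'cam_to_world': [[-0.0271, 0.9976, -0.0641, 0.4901], [-0.9995, -0.0279, -0.0116, -0.0463], [-0.0134, 0.0637, 0.9979, 1.5351], [0.0, 0.0, 0.0, 1.0]]}
wrist {'vertical_fov': 58.274904280350135, 'cx': 256.5498690079767, 'cy': 193.32539971454779, 'mount': [[-0.0004, 0.9648, 0.2629, 0.0663], [1.0, 0.0002, 0.0005, -0.0004], [0.0004, 0.2629, -0.9648, -0.1421], [0.0, 0.0, 0.0, 1.0]]}
```

View pics/top0.png

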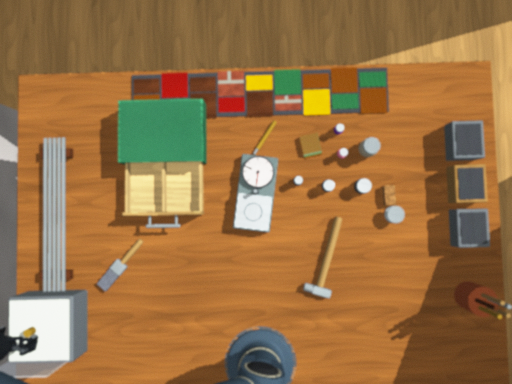

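View pics/scene0.png

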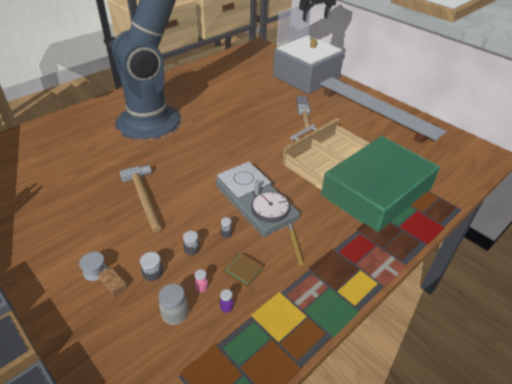

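Top view, candidates: wide spring (363,186), 40 mm spring (328,186), 30 mm spring (298,181). Look-alikes are pink (343,153) and purple (339,128); the jar is at (370,146) and the spool at (395,214). Tester plate is at (254,211), dial (257,172); the drawer is at left with its handle at (163,223). Now one close crop, plus measurements.

```bash
cat > h.py <<'E'
import numpy as np,cv2
from bench import env,vision
from scipy.spatial.transform import Rotation as R
def K(n):
    c=vision.get_calibration(n); f=192/np.tan(np.radians(c['vertical_fov'])/2); return c,f
def ray(n,u,v,T=None):
    c,f=K(n)
    if T is None: T=np.array(c['cam_to_world'])
    d=np.array([(u-c['cx'])/f,-(v-c['cy'])/f,-1]); return T[:3,3],T[:3,:3]@d
def at(n,u,v,z,T=None):
    o,d=ray(n,u,v,T); return (o+d*(z-o[2])/d[2]).round(4)
def proj(n,p,T=None):
    c,f=K(n)
    if T is None: T=np.array(c['cam_to_world'])
    q=T[:3,:3].T@(np.array(p)-T[:3,3]); return (c['cx']+f*q[0]/-q[2], c['cy']+f*q[1]/q[2])
def tool():
    s=env.get_state(); T=np.eye(4); T[:3,:3]=R.from_euler('xyz',s['tcp_rot']).as_matrix(); T[:3,3]=s['position']; return T
def wristT(): return tool()@np.array(vision.get_calibration('wrist')['mount'])
def inc(x,y,z,yaw=None):
    "shift in tool mm to reach world xyz; yaw turn needed about tool z in deg"
    T=tool(); d=T[:3,:3].T@(np.array([x,y,z])-T[:3,3])*1000
    out=[d.round(1)]
    if yaw is not None:
        ty=T[:3,1]; out.append(('jaw dir deg',np.degrees(np.arctan2(ty[1],ty[0])).round(1)))
    return out
E
python3 - <<'E'
from h import *
a=cv2.imread('pics/top0.png'); b=cv2.imread('pics/scene0.png')
A=cv2.resize(a[115:240,225:405],None,fx=4.4,fy=4.4,interpolation=cv2.INTER_CUBIC)[:, :792]
cv2.imwrite('pics/topcrop.png',A)
for n,u,v,z in [('wide',363,185,.05),('mid',328,185,.05),('slim',298,180,.05),('plate',254,211,.045),('dial',258,172,.051),('handle',163,225,.052),('frontL',123,214,.071),('frontR',202,213,.071),('unit1',118,101,.085),('unit2',206,99,.085),('unit3',206,162,.085),('unit4',118,163,.085),('base',262,360,.0)]: print(n,at('top',u,v,z))
print('scene', [ (n,at('scene',u,v,z)) for n,u,v,z in [('wide',151,259,.05),('mid',190,236,.05),('slim',226,220,.05),('plate',244,179,.045),('dial',271,205,.051)]])
E
```

```text
wide [ 0.5632 -0.3448  0.05  ]
mid [ 0.5664 -0.233   0.05  ]
slim [ 0.5851 -0.1374  0.05  ]
plate [0.4896 0.0067 0.045 ]
dial [ 0.6144 -0.0096  0.051 ]
handle [0.4528 0.2988 0.052 ]
frontL [0.4914 0.421  0.071 ]
frontR [0.4878 0.1703 0.071 ]
unit1 [0.8512 0.4298 0.085 ]
unit2 [0.8491 0.1488 0.085 ]
unit3 [0.6478 0.1526 0.085 ]
unit4 [0.6526 0.4311 0.085 ]
base [ 0.0069 -0.0053  0.    ]
scene [('wide', array([ 0.5652, -0.3448,  0.05  ])), ('mid', array([ 0.5685, -0.2356,  0.05  ])), ('slim', array([ 0.5859, -0.1355,  0.05  ])), ('plate', array([0.4941, 0.0086, 0.045 ])), ('dial', array([ 0.6241, -0.0125,  0.051 ]))]
```

View pics/topcrop.png

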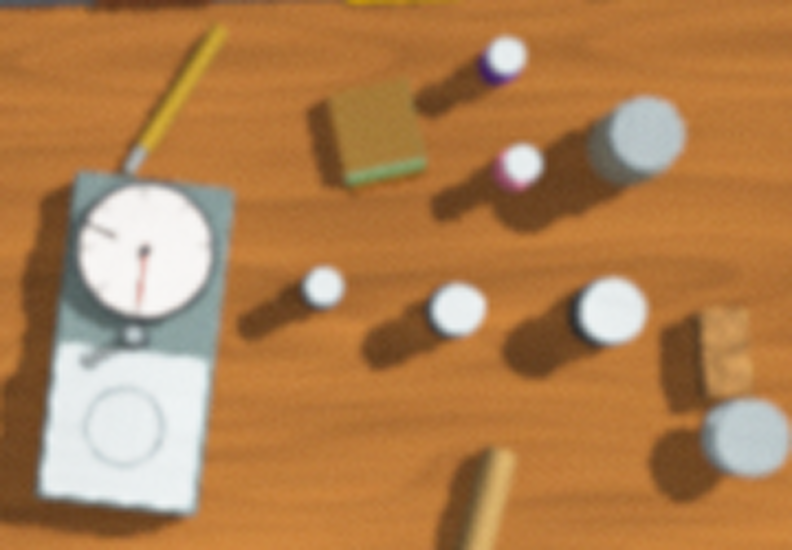

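Wide spring ≈ (0.563,-0.346), 40 mm ≈ (0.567,-0.235), 30 mm ≈ (0.585,-0.138). All three have white caps and dark barrels; the pink and purple ones don't count. I'll turn the jaws to the world -45° diagonal, which clears the post, jar and bin walls.

send_rows(
  increments=[
    [0,-38.5,-12.7,-4,0,0,0],
    [0,-38.5,-12.7,-4,0,0,0],
    [0,-38.5,-12.7,-4,0,0,0],
    [0,-38.5,-12.7,-4,0,0,0],
    [0,-38.5,-12.7,-4,0,0,0],
  ],
)

```text
time_s: 0.57
position: [0.3417, 0.5418, 0.2512]
tcp_rot: [-3.141, -0.0, 2.887]
force: [0.2, 0.7, -0.2]
opening: 0.995
```

send_rows(
  increments=[
    [0,0,0,0,0,0,7],
    [0,0,0,0,0,0,7],
    [0,0,0,0,0,0,7],
    [0,0,0,0,0,0,7],
    [0,0,0,0,0,0,7],
  ],
)

```text
time_s: 0.98
position: [0.3404, 0.543, 0.2509]
tcp_rot: [-3.141, 0.0, 2.27]
force: [0.7, 0.4, -0.1]
opening: 1.0
```

send_rows(
  increments=[
    [0,0,0,0,0,0,7],
    [0,0,0,0,0,0,7],
    [0,0,0,0,0,0,7],
    [0,0,0,0,0,0,7],
    [0,0,0,0,0,0,7],
  ],
)

```text
time_s: 1.4
position: [0.3402, 0.5431, 0.251]
tcp_rot: [-3.141, 0.001, 1.659]
force: [-0.1, -0.6, 0.0]
opening: 1.0
```

send_rows(
  increments=[
    [0,0,0,0,0,0,7],
    [0,0,0,0,0,0,7],
    [0,0,0,0,0,0,7],
    [0,0,0,0,0,0,7],
    [0,0,0,0,0,0,7],
  ],
)

```text
time_s: 1.82
position: [0.3401, 0.5431, 0.2509]
tcp_rot: [-3.141, 0.001, 1.048]
force: [-0.1, -0.1, -0.2]
opening: 0.997
```

send_rows(
  increments=[
    [0,0,0,0,0,0,7],
    [0,0,0,0,0,0,7],
    [0,0,0,0,0,0,0],
    [0,0,0,0,0,0,0],
  ],
)

```text
time_s: 2.15
position: [0.3401, 0.5432, 0.251]
tcp_rot: [3.141, 0.001, 0.813]
force: [0.1, -0.0, 0.2]
opening: 0.999
```

send_rows(
  increments=[
    [0,-19.7,31,3.6,0,0,0],
    [0,-19.7,31,3.6,0,0,0],
    [0,-19.7,31,3.6,0,0,0],
    [0,-19.7,31,3.6,0,0,0],
    [0,-19.7,31,3.6,0,0,0],
  ],
)

```text
time_s: 2.57
position: [0.3848, 0.3633, 0.2332]
tcp_rot: [-3.141, -0.0, 0.813]
force: [1.2, -0.1, -0.5]
opening: 1.003
```

send_rows(
  increments=[
    [0,-19.7,31,3.6,0,0,0],
    [0,-19.7,31,3.6,0,0,0],
    [0,-19.7,31,3.6,0,0,0],
    [0,-19.7,31,3.6,0,0,0],
    [0,-19.7,31,3.6,0,0,0],
  ],
)

```text
time_s: 2.98
position: [0.4291, 0.1851, 0.2154]
tcp_rot: [-3.141, -0.001, 0.813]
force: [0.4, -0.0, 0.4]
opening: 0.999
```

send_rows(
  increments=[
    [0,-19.7,31,3.6,0,0,0],
    [0,-19.7,31,3.6,0,0,0],
    [0,-19.7,31,3.6,0,0,0],
    [0,-19.7,31,3.6,0,0,0],
    [0,-19.7,31,3.6,0,0,0],
  ],
)

```text
time_s: 3.4
position: [0.4735, 0.0069, 0.1974]
tcp_rot: [-3.142, -0.001, 0.813]
force: [0.6, 0.3, 0.2]
opening: 1.003
```

send_rows(
  increments=[
    [0,-19.7,31,3.6,0,0,0],
    [0,-19.7,31,3.6,0,0,0],
    [0,-19.7,31,3.6,0,0,0],
    [0,-19.7,31,3.6,0,0,0],
    [0,-19.7,31,3.6,0,0,0],
  ],
)

```text
time_s: 3.82
position: [0.5179, -0.1712, 0.1791]
tcp_rot: [-3.141, -0.001, 0.813]
force: [0.4, -0.7, 0.1]
opening: 1.0
```

send_rows(
  increments=[
    [0,-19.7,31,3.6,0,0,0],
    [0,-19.7,31,3.6,0,0,0],
    [0,-19.7,31,3.6,0,0,0],
    [0,-19.7,31,3.6,0,0,0],
    [0,-19.7,31,3.6,0,0,0],
  ],
)

```text
time_s: 4.23
position: [0.5622, -0.3494, 0.1607]
tcp_rot: [-3.141, -0.001, 0.813]
force: [0.7, 0.7, 0.8]
opening: 1.001
```

send_rows(
  increments=[
    [0,0,0,0,0,0,0],
    [0,0,0,0,0,0,0],
    [0,0,0,0,0,0,0],
  ],
)

```text
time_s: 4.48
position: [0.5618, -0.3473, 0.1607]
tcp_rot: [-3.14, -0.001, 0.811]
force: [0.6, 0.0, -0.6]
opening: 0.998
```

```bash
python3 - <<'E'
from h import *
T=wristT(); im=vision.get_image('wrist')[:,:,::-1].copy(); cv2.imwrite('pics/w1.png',im)
s=env.get_state(); print(s['position'],s['tcp_rot'],s['q'].round(2))
print('pred cap px',proj('wrist',(0.564,-0.346,.05),T)); np.save('T1.npy',T)
print(inc(0.564,-0.346,.1,0))
t=vision.get_image('top')[:,:,::-1]; cv2.imwrite('pics/top1.png',t)
E
```

```text
[ 0.56214833 -0.34639421  0.1608986 ] [-3.14022519e+00 -1.04141346e-03  8.12309652e-01] [ 0.02  0.59  0.69  1.67 -0.42  1.04  0.09]
pred cap px (np.float64(257.2148670726492), np.float64(186.70018910851508))
[array([ 1.5,  1.2, 60.9]), ('jaw dir deg', np.float64(-43.5))]
```

View pics/w1.png

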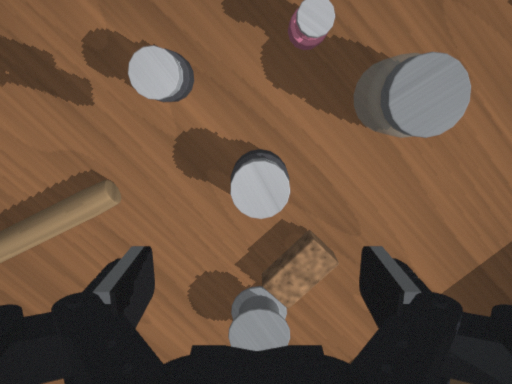

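Wrist view: the wide spring's cap is at (260,188), 3 px (about 2 mm) from the prediction. The fingers' path is clear of the jar (430,95), block (300,270) and spool. Descending to grip.

send_rows(
  increments=[
    [0,1,3,30,0,0,0],
    [0,0,0,35,0,0,0],
    [0,0,0,35,0,0,0],
    [0,0,0,30,0,0,0],
    [0,0,0,20,0,0,0],
  ],
)

```text
time_s: 5.0
position: [0.5643, -0.3457, 0.0084]
tcp_rot: [-3.137, -0.001, 0.813]
force: [0.5, -0.3, 0.6]
opening: 0.998
```

send_rows(
  increments=[
    [0,0,0,8,0,0,0],
    [0,0,0,0,0,0,0],
    [255,0,0,0,0,0,0],
    [255,0,0,0,0,0,0],
    [255,0,0,0,0,0,0],
  ],
)

```text
time_s: 5.42
position: [0.5659, -0.3496, 0.0053]
tcp_rot: [3.139, -0.001, 0.81]
force: [-0.2, 0.9, 0.7]
opening: 0.601
```

send_rows(
  increments=[
    [255,0,0,0,0,0,0],
    [255,0,0,0,0,0,0],
    [255,0,0,0,0,0,0],
    [255,0,0,0,0,0,0],
    [255,0,0,0,0,0,0],
  ],
)

```text
time_s: 5.83
position: [0.5662, -0.3499, 0.0057]
tcp_rot: [3.138, -0.002, 0.81]
force: [-0.9, 0.6, 6.3]
opening: 0.559
```

send_rows(
  increments=[
    [255,0,0,0,0,0,0],
    [255,0,0,0,0,0,0],
    [255,0,0,0,0,0,0],
    [255,0,0,0,0,0,0],
    [255,0,0,0,0,0,0],
  ],
)

```text
time_s: 6.25
position: [0.5662, -0.3499, 0.0057]
tcp_rot: [3.138, -0.002, 0.81]
force: [-0.4, 1.0, 6.0]
opening: 0.56
```

send_rows(
  increments=[
    [255,0,0,-15,0,0,0],
    [255,0,0,-35,0,0,0],
    [255,0,0,-35,0,0,0],
    [255,0,0,-35,0,0,0],
    [255,0,0,-25,0,0,0],
  ],
)

```text
time_s: 6.67
position: [0.5654, -0.3502, 0.153]
tcp_rot: [3.137, -0.001, 0.809]
force: [1.1, -0.0, -0.3]
opening: 0.555
```

send_rows(
  increments=[
    [255,0,0,0,0,0,0],
    [255,0,0,0,0,0,0],
  ],
)

```text
time_s: 6.83
position: [0.5655, -0.3498, 0.1511]
tcp_rot: [3.138, -0.002, 0.81]
force: [0.3, -0.1, -1.2]
opening: 0.564
```

```bash
python3 - <<'E'
from h import *
cv2.imwrite('pics/w2.png',cv2.resize(vision.get_image('wrist')[:,:,::-1],None,fx=.8,fy=.8)); cv2.imwrite('pics/s2.png',vision.get_image('scene')[120:330,60:340,::-1])
a=cv2.imread('pics/w2.png'); b=cv2.imread('pics/s2.png'); b=cv2.resize(b,(389,307)); cv2.imwrite('pics/c2.png',np.hstack([a,b])[:, :800])
s=env.get_state(); print(s['position'],s['force'],s['opening'])
p=at('top',252.6,211.7,.045); print('plate',p, at('top',257.8,171.6,.051)); print(inc(p[0],p[1],s['position'][2],0))
E
```

```text
[ 0.56425033 -0.34830268  0.14768883] [ 0.4892709  -0.16712486 -1.91347797] 0.5605281676439987
plate [0.4875 0.0112 0.045 ] [ 0.6157 -0.009   0.051 ]
[array([ 207.5, -303.5,    0.6]), ('jaw dir deg', np.float64(-43.6))]
```

View pics/c2.png

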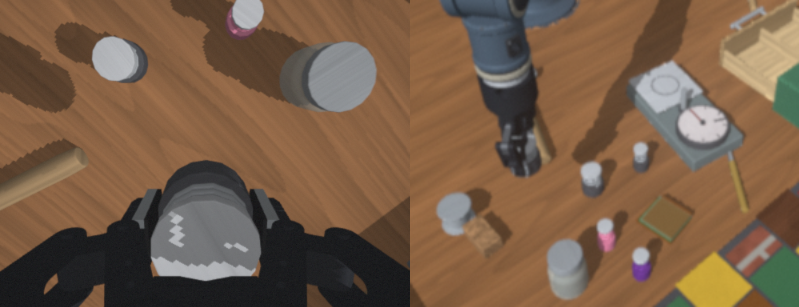

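The wide spring is held by its barrel, cap visible between the pads at (205,245). Carrying it to the plate.

send_rows(
  increments=[
    [255,17.3,-25.4,0,0,0,0],
    [255,17.3,-25.4,0,0,0,0],
    [255,17.3,-25.4,0,0,0,0],
    [255,17.3,-25.4,0,0,0,0],
    [255,17.3,-25.4,0,0,0,0],
  ],
)

```text
time_s: 7.35
position: [0.5308, -0.1971, 0.1465]
tcp_rot: [-3.138, 0.002, 0.81]
force: [0.2, -0.0, -0.5]
opening: 0.561
```

send_rows(
  increments=[
    [255,17.3,-25.4,0,0,0,0],
    [255,17.3,-25.4,0,0,0,0],
    [255,17.3,-25.4,0,0,0,0],
    [255,17.3,-25.4,0,0,0,0],
    [255,17.3,-25.4,0,0,0,0],
  ],
)

```text
time_s: 7.77
position: [0.4984, -0.0471, 0.1469]
tcp_rot: [-3.139, 0.002, 0.81]
force: [0.7, 0.5, 0.2]
opening: 0.557
```

send_rows(
  increments=[
    [255,17.3,-25.4,0,0,0,0],
    [255,17.3,-25.4,0,0,0,0],
    [255,0,0,35,0,0,0],
    [255,0,0,35,0,0,0],
    [255,0,0,0,0,0,0],
  ],
)

```text
time_s: 8.18
position: [0.4815, 0.0126, 0.0726]
tcp_rot: [-3.133, 0.011, 0.813]
force: [-1.7, -0.0, -1.2]
opening: 0.56
```

send_rows(
  increments=[
    [255,0,0,12,0,0,0],
    [255,0,0,8,0,0,0],
    [255,0,0,3,0,0,0],
    [255,0,0,0,0,0,0],
    [255,0,0,0,0,0,0],
  ],
)

```text
time_s: 8.6
position: [0.4879, 0.0109, 0.056]
tcp_rot: [3.141, -0.001, 0.809]
force: [-0.0, -0.1, -1.5]
opening: 0.563
```

send_rows(
  increments=[
    [255,0,0,1,0,0,0],
    [255,0,0,0,0,0,0],
    [255,0,0,0,0,0,0],
  ],
)

```text
time_s: 8.85
position: [0.4876, 0.0114, 0.0547]
tcp_rot: [3.141, -0.001, 0.81]
force: [-0.2, -0.1, -1.1]
opening: 0.558
```

send_rows(
  increments=[
    [255,0,0,2,0,0,0],
    [255,0,0,1,0,0,0],
    [255,0,0,0,0,0,0],
    [255,0,0,0,0,0,0],
  ],
)

```text
time_s: 9.18
position: [0.4872, 0.0114, 0.0512]
tcp_rot: [-3.141, 0.0, 0.81]
force: [-0.9, 0.6, -1.6]
opening: 0.557
```

send_rows(
  increments=[
    [255,0,0,1.5,0,0,0],
    [255,0,0,0,0,0,0],
    [255,0,0,0,0,0,0],
  ],
)

```text
time_s: 9.43
position: [0.4874, 0.0114, 0.0499]
tcp_rot: [-3.142, -0.0, 0.81]
force: [-1.3, -0.3, 1.2]
opening: 0.558
```

```bash
python3 - <<'E'
from h import *
a=cv2.resize(vision.get_image('scene')[145:245,205:305,::-1],(400,400),interpolation=2); b=cv2.resize(vision.get_image('top')[150:240,210:300,::-1],(400,400),interpolation=2)
cv2.imwrite('pics/c3.png',np.hstack([a,b]))
E
```

```text
(no output)
```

View pics/c3.png

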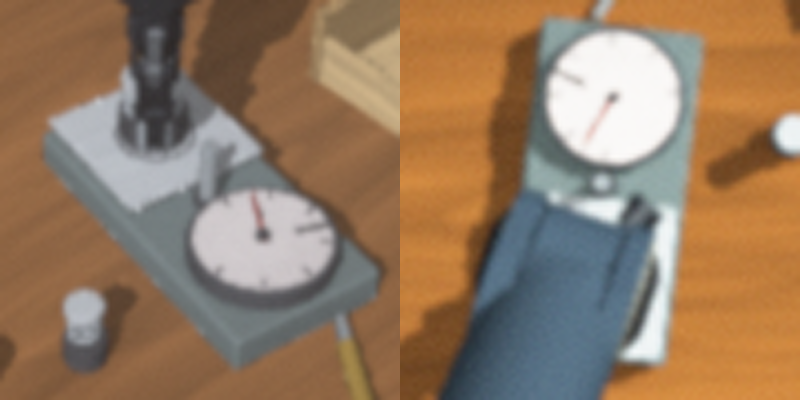

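Contact: the needle has swung about 0.4 rad (spring weight plus a light push). Release and lift.

send_rows(
  increments=[
    [0,0,0,0,0,0,0],
    [0,0,0,0,0,0,0],
    [0,0,0,0,0,0,0],
    [0,0,0,0,0,0,0],
    [0,0,0,0,0,0,0],
  ],
)

```text
time_s: 9.95
position: [0.4873, 0.0113, 0.0497]
tcp_rot: [-3.142, 0.0, 0.81]
force: [0.1, 0.4, 0.2]
opening: 1.001
```

send_rows(
  increments=[
    [0,0,0,0,0,0,0],
    [0,0,0,0,0,0,0],
    [0,0,0,-20,0,0,0],
    [0,0,0,-30,0,0,0],
    [0,0,0,-30,0,0,0],
  ],
)

```text
time_s: 10.37
position: [0.4864, 0.011, 0.1301]
tcp_rot: [-3.14, 0.003, 0.809]
force: [0.8, 0.4, 0.6]
opening: 1.001
```

send_rows(
  increments=[
    [0,0,0,-30,0,0,0],
    [255,0,0,0,0,0,0],
    [255,0,0,0,0,0,0],
    [255,0,0,0,0,0,0],
    [255,0,0,0,0,0,0],
  ],
)

```text
time_s: 10.78
position: [0.4863, 0.0115, 0.1587]
tcp_rot: [-3.14, 0.002, 0.81]
force: [-0.7, 0.1, 0.2]
opening: 0.456
```

send_rows(
  increments=[
    [255,0,0,0,0,0,0],
    [255,0,0,0,0,0,0],
    [255,0,0,0,0,0,0],
    [255,0,0,0,0,0,0],
    [255,0,0,0,0,0,0],
  ],
)

```text
time_s: 11.2
position: [0.4872, 0.0113, 0.1595]
tcp_rot: [-3.141, 0.0, 0.81]
force: [0.7, -0.4, 1.4]
opening: 0.002
```

```bash
python3 - <<'E'
from h import *
s=env.get_state(); T=wristT(); im=vision.get_image('wrist')[:,:,::-1].copy()
print(s['position'],s['opening'],s['force'])
for p,c in [((.4875,.0112,.095),(0,0,255)),((.4875,.0112,.045),(0,255,0))]:
    u,v=proj('wrist',p,T); print(u,v); cv2.drawMarker(im,(int(round(u)),int(round(v))),c,0,8)
b=cv2.resize(vision.get_image('scene')[145:245,205:305,::-1],(384,384),interpolation=2)
cv2.imwrite('pics/c4.png',cv2.resize(np.hstack([im,b]),None,fx=.89,fy=.89))
E
```

```text
[0.48718884 0.01126221 0.15954303] 0.001957412211335308 [ 0.71915772 -0.3538411   1.37325681]
256.3645975664886 208.10200676272464
256.43428655324493 188.21622137126852
```

View pics/c4.png

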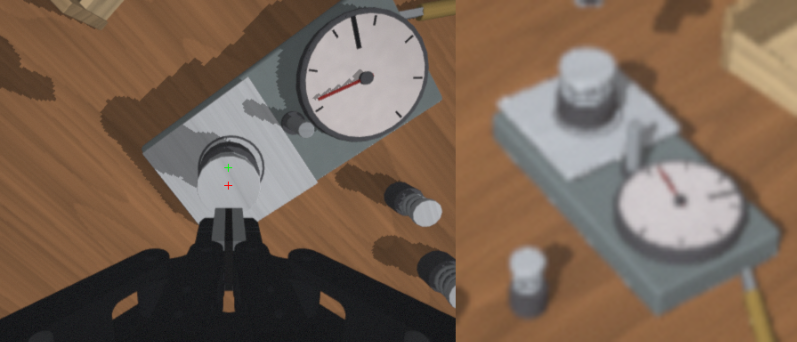

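The spring stands centred in the engraved circle (cap where predicted, needle near its weight reading). Pressing with shut fingers.

send_rows(
  increments=[
    [255,0,0,30,0,0,0],
    [255,0,0,24,0,0,0],
    [255,0,0,5,0,0,0],
    [255,0,0,0,0,0,0],
    [255,0,0,0,0,0,0],
  ],
)

```text
time_s: 11.72
position: [0.4878, 0.0111, 0.1013]
tcp_rot: [3.141, -0.0, 0.809]
force: [0.9, 0.4, 0.1]
opening: 0.001
```

send_rows(
  increments=[
    [255,0,0,3,0,0,0],
    [255,0,0,0,0,0,0],
    [255,0,0,0,0,0,0],
  ],
)

```text
time_s: 11.97
position: [0.4878, 0.0115, 0.0985]
tcp_rot: [3.141, -0.001, 0.81]
force: [-0.0, 0.1, 0.3]
opening: 0.003
```

send_rows(
  increments=[
    [255,0,0,3,0,0,0],
    [255,0,0,0,0,0,0],
    [255,0,0,0,0,0,0],
  ],
)

```text
time_s: 12.22
position: [0.4873, 0.0114, 0.0948]
tcp_rot: [-3.141, -0.0, 0.81]
force: [-0.6, -0.5, 0.5]
opening: -0.0
```

send_rows(
  increments=[
    [255,0,0,3,0,0,0],
    [255,0,0,0,0,0,0],
    [255,0,0,0,0,0,0],
  ],
)

```text
time_s: 12.47
position: [0.4875, 0.0114, 0.0919]
tcp_rot: [3.142, -0.0, 0.81]
force: [-0.1, 0.2, 3.2]
opening: -0.0
```

send_rows(
  increments=[
    [255,0,0,3,0,0,0],
    [255,0,0,0,0,0,0],
    [255,0,0,0,0,0,0],
  ],
)

```text
time_s: 12.72
position: [0.4876, 0.0114, 0.0891]
tcp_rot: [-3.142, -0.001, 0.81]
force: [-1.5, 0.9, 7.1]
opening: -0.002
```

send_rows(
  increments=[
    [255,0,0,3,0,0,0],
    [255,0,0,0,0,0,0],
    [255,0,0,0,0,0,0],
  ],
)

```text
time_s: 12.97
position: [0.4876, 0.0114, 0.0863]
tcp_rot: [-3.141, -0.001, 0.81]
force: [-1.9, 0.6, 10.0]
opening: -0.002
```

send_rows(
  increments=[
    [255,0,0,3,0,0,0],
    [255,0,0,2.5,0,0,0],
    [255,0,0,0,0,0,0],
    [255,0,0,0,0,0,0],
    [255,0,0,0,0,0,0],
  ],
)

```text
time_s: 13.38
position: [0.4877, 0.0114, 0.0814]
tcp_rot: [-3.141, -0.001, 0.81]
force: [-3.9, 0.1, 15.9]
opening: -0.0
```

send_rows(
  increments=[
    [255,0,0,0,0,0,0],
    [255,0,0,0,0,0,0],
    [255,0,0,0,0,0,0],
    [255,0,0,0,0,0,0],
    [255,0,0,0,0,0,0],
  ],
)

```text
time_s: 13.8
position: [0.4876, 0.0113, 0.0814]
tcp_rot: [-3.141, -0.001, 0.81]
force: [-4.1, -0.1, 16.7]
opening: 0.001
```

send_rows(
  increments=[
    [255,0,0,0,0,0,0],
    [255,0,0,0,0,0,0],
    [255,0,0,0,0,0,0],
    [255,0,0,0,0,0,0],
    [255,0,0,0,0,0,0],
  ],
)

```text
time_s: 14.22
position: [0.4877, 0.0114, 0.0814]
tcp_rot: [-3.141, -0.001, 0.81]
force: [-3.5, 0.1, 14.8]
opening: -0.002
```

```bash
python3 - <<'E'
from h import *
a=cv2.resize(vision.get_image('scene')[145:245,205:305,::-1],(400,400),interpolation=2); b=cv2.resize(vision.get_image('top')[150:240,210:300,::-1],(400,400),interpolation=2)
cv2.imwrite('pics/c5.png',np.hstack([a,b]))
E
```

```text
(no output)
```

View pics/c5.png

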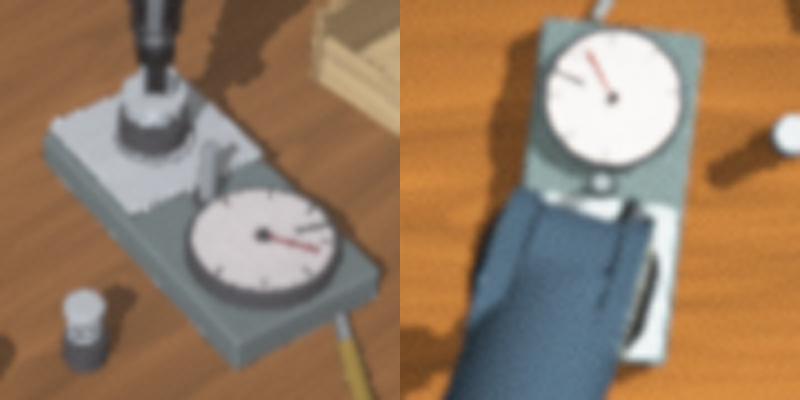

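Needle stands past the thick tick (about 2.5 rad), force about 16 N, cap at z 0.0814: the wide spring is good and goes left. Lift, open, regrip.

send_rows(
  increments=[
    [255,0,0,-10,0,0,0],
    [255,0,0,-30,0,0,0],
    [255,0,0,-30,0,0,0],
    [0,0,0,0,0,0,0],
    [0,0,0,0,0,0,0],
  ],
)

```text
time_s: 14.73
position: [0.4882, 0.0116, 0.1513]
tcp_rot: [3.14, -0.003, 0.81]
force: [0.3, 0.5, -0.3]
opening: 0.276
```

send_rows(
  increments=[
    [0,0,0,0,0,0,0],
    [0,0,0,0,0,0,0],
    [0,0,0,0,0,0,0],
    [0,0,0,0,0,0,0],
    [0,0,0,0,0,0,0],
  ],
)

```text
time_s: 15.15
position: [0.4869, 0.0113, 0.1497]
tcp_rot: [-3.141, 0.001, 0.81]
force: [-0.1, 0.0, 0.3]
opening: 0.98
```

send_rows(
  increments=[
    [0,0,0,30,0,0,0],
    [0,0,0,35,0,0,0],
    [0,0,0,25,0,0,0],
    [0,0,0,10.5,0,0,0],
    [0,0,0,0,0,0,0],
  ],
)

```text
time_s: 15.57
position: [0.4855, 0.011, 0.0477]
tcp_rot: [-3.139, 0.004, 0.809]
force: [-0.0, -0.5, 0.8]
opening: 0.999
```

send_rows(
  increments=[
    [255,0,0,0,0,0,0],
    [255,0,0,0,0,0,0],
    [255,0,0,0,0,0,0],
    [255,0,0,0,0,0,0],
    [255,0,0,0,0,0,0],
  ],
)

```text
time_s: 15.98
position: [0.4885, 0.0115, 0.051]
tcp_rot: [3.14, -0.003, 0.81]
force: [-0.7, 0.2, 3.7]
opening: 0.559
```

send_rows(
  increments=[
    [255,0,0,0,0,0,0],
    [255,0,0,0,0,0,0],
    [255,0,0,0,0,0,0],
    [255,0,0,0,0,0,0],
    [255,0,0,0,0,0,0],
  ],
)

```text
time_s: 16.4
position: [0.4885, 0.0114, 0.0505]
tcp_rot: [3.14, -0.002, 0.81]
force: [1.4, -0.6, 5.6]
opening: 0.561
```

send_rows(
  increments=[
    [255,0,0,-20,0,0,0],
    [255,0,0,-30,0,0,0],
    [255,0,0,-35,0,0,0],
    [255,0,0,-15,0,0,0],
    [255,0,0,0,0,0,0],
  ],
)

```text
time_s: 16.82
position: [0.4891, 0.0115, 0.1525]
tcp_rot: [3.139, -0.005, 0.81]
force: [0.1, 0.3, -1.5]
opening: 0.556
```

```bash
python3 - <<'E'
from h import *
cv2.imwrite('pics/top6.png',cv2.resize(vision.get_image('top')[90:240,105:300,::-1],(780,600),interpolation=2))
s=env.get_state(); print(s['position'],s['opening'])
E
```

```text
[0.48767453 0.01181239 0.15067841] 0.5604506751669991
```

View pics/top6.png

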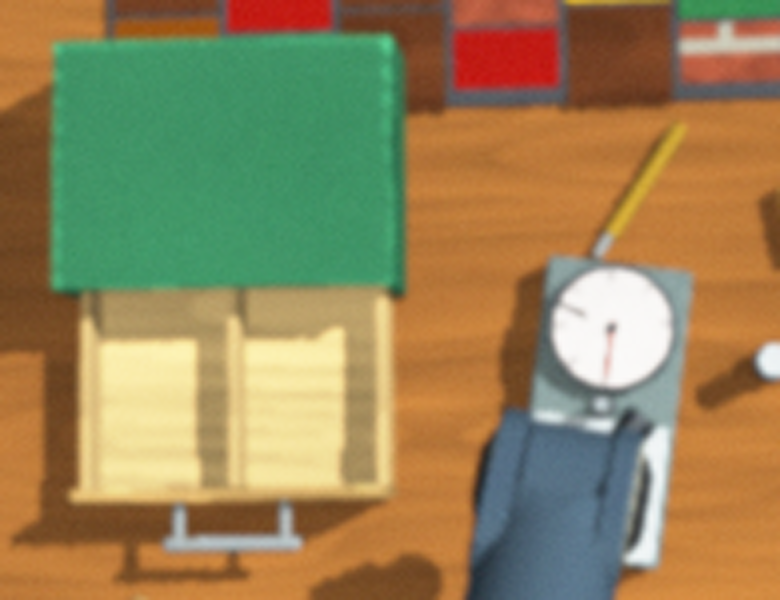

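Drawer seen: front at crop row ~495, divider at column 235, bins centred on columns 164 and 310; unit front edge at row 290.

```bash
python3 - <<'E'
from h import *
f=lambda u,v:(105+(u+.5)/4-.5, 90+(v+.5)/4-.5)
for n,u,v,z in [('L',164,400,.047),('R',310,400,.047),('div',236,400,.047),('frontTopL',164,492,.071),('frontTopR',310,492,.071),('unit',230,290,.085),('handle',233,543,.052),('divback',234,300,.047)]: print(n,at('top',*f(u,v),z))
print(inc(.555,.358,.1507,0))
E
```

```text
L [0.5679 0.3547 0.047 ]
R [0.5647 0.2366 0.047 ]
div [0.5663 0.2964 0.047 ]
frontTopL [0.4938 0.349  0.071 ]
frontTopR [0.4907 0.2332 0.071 ]
unit [0.6514 0.2913 0.085 ]
handle [0.4516 0.2992 0.052 ]
divback [0.6474 0.297  0.047 ]
[array([ 297.3, -189.8,    0.7]), ('jaw dir deg', np.float64(-43.6))]
```

send_rows(
  increments=[
    [255,29.5,-18.8,0,0,0,0],
    [255,29.5,-18.8,0,0,0,0],
    [255,29.5,-18.8,0,0,0,0],
    [255,29.5,-18.8,0,0,0,0],
    [255,29.5,-18.8,0,0,0,0],
  ],
)

```text
time_s: 17.28
position: [0.5193, 0.1844, 0.1475]
tcp_rot: [-3.14, 0.004, 0.81]
force: [0.5, 0.3, -1.3]
opening: 0.559
```

send_rows(
  increments=[
    [255,29.5,-18.8,0,0,0,0],
    [255,29.5,-18.8,0,0,0,0],
    [255,29.5,-18.8,0,0,0,0],
    [255,29.5,-18.8,0,0,0,0],
    [255,29.5,-18.8,0,0,0,0],
  ],
)

```text
time_s: 17.7
position: [0.553, 0.3558, 0.1467]
tcp_rot: [-3.14, 0.005, 0.81]
force: [1.0, 0.2, -1.5]
opening: 0.555
```

send_rows(
  increments=[
    [255,0,0,0,0,0,0],
    [255,0,0,0,0,0,0],
    [255,0,0,30,0,0,0],
    [255,0,0,35,0,0,0],
    [255,0,0,35,0,0,0],
  ],
)

```text
time_s: 18.12
position: [0.5541, 0.3525, 0.0479]
tcp_rot: [3.142, 0.001, 0.808]
force: [-0.6, 0.9, -2.3]
opening: 0.556
```

send_rows(
  increments=[
    [255,0,0,15,0,0,0],
    [255,0,0,10,0,0,0],
    [255,0,0,4,0,0,0],
    [255,0,0,0,0,0,0],
    [255,0,0,0,0,0,0],
  ],
)

```text
time_s: 18.53
position: [0.5556, 0.3543, 0.0219]
tcp_rot: [3.141, -0.002, 0.809]
force: [0.3, -0.3, -1.3]
opening: 0.557
```

send_rows(
  increments=[
    [255,0,0,2,0,0,0],
    [255,0,0,0,0,0,0],
    [60,0,0,0,0,0,0],
    [60,0,0,0,0,0,0],
    [60,0,0,0,0,0,0],
  ],
)

```text
time_s: 18.95
position: [0.5545, 0.355, 0.019]
tcp_rot: [-3.141, -0.0, 0.81]
force: [-0.1, 0.0, -0.5]
opening: 0.76
```

send_rows(
  increments=[
    [60,0,0,0,0,0,0],
    [60,0,0,-20,0,0,0],
    [60,0,0,-30,0,0,0],
    [60,0,0,-40,0,0,0],
    [60,0,0,-40,0,0,0],
  ],
)

```text
time_s: 19.37
position: [0.5538, 0.3542, 0.1493]
tcp_rot: [-3.141, 0.003, 0.81]
force: [0.1, 0.4, 0.4]
opening: 0.762
```

send_rows(
  increments=[
    [0,-27,26,0,0,0,0],
    [0,-27,26,0,0,0,0],
    [0,-27,26,0,0,0,0],
    [0,-27,26,0,0,0,0],
    [0,-27,26,0,0,0,0],
  ],
)

```text
time_s: 19.78
position: [0.5552, 0.1657, 0.149]
tcp_rot: [-3.141, -0.0, 0.81]
force: [0.4, -0.8, -0.1]
opening: 1.001
```

send_rows(
  increments=[
    [0,-27,26,0,0,0,0],
    [0,-27,26,0,0,0,0],
    [0,-27,26,0,0,0,0],
    [0,-27,26,0,0,0,0],
    [0,-27,26,0,0,0,0],
  ],
)

```text
time_s: 20.2
position: [0.5563, -0.0218, 0.1489]
tcp_rot: [-3.141, -0.0, 0.81]
force: [0.5, -0.6, 0.2]
opening: 0.998
```

send_rows(
  increments=[
    [0,-27,27,0,0,0,0],
    [0,-20,28,0,0,0,0],
    [0,0,0,0,0,0,0],
    [0,0,0,0,0,0,0],
    [0,0,0,0,0,0,0],
  ],
)

```text
time_s: 20.62
position: [0.564, -0.0915, 0.1485]
tcp_rot: [-3.141, -0.0, 0.81]
force: [0.7, -0.1, -0.2]
opening: 1.001
```

```bash
python3 - <<'E'
from h import *
s=env.get_state(); T=wristT(); im=vision.get_image('wrist')[:,:,::-1].copy(); print(s['position'],s['tcp_rot'])
cv2.imwrite('pics/top7.png',vision.get_image('top')[:,:,::-1])
t=cv2.imread('pics/top7.png')
u,v=proj('wrist',(.567,-.235,.05),T); print(u,v); cv2.drawMarker(im,(int(round(u)),int(round(v))),(0,0,255),0,8)
b=cv2.resize(t[100:250,105:280],(448,384),interpolation=2)
cv2.imwrite('pics/c7.png',cv2.resize(np.hstack([im,b]),None,fx=.83,fy=.83))
E
```

```text
[ 0.56396813 -0.09149441  0.14852334] [-3.14059200e+00 -2.59106922e-04  8.10011786e-01]
382.2839585742145 316.4267762139202
```

View pics/c7.png

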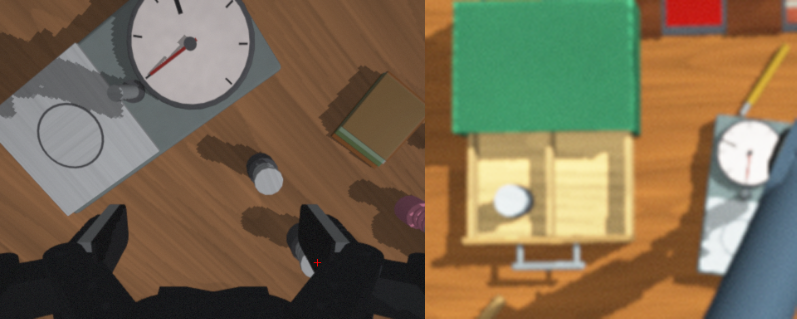

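The wide spring stands in the left bin. I stopped short of the 40 mm spring, so I'm continuing and will measure its cap by thresholding.

send_rows(
  increments=[
    [0,-20.4,20.2,0,0,0,0],
    [0,-20.4,20.2,0,0,0,0],
    [0,-20.4,20.2,0,0,0,0],
    [0,-20.4,20.2,0,0,0,0],
    [0,-20.4,20.2,0,0,0,0],
  ],
)

```text
time_s: 21.13
position: [0.5675, -0.2346, 0.1486]
tcp_rot: [-3.141, -0.001, 0.814]
force: [-0.4, -0.2, -0.5]
opening: 1.0
```

send_rows(
  increments=[
    [0,0,0,0,0,0,0],
    [0,0,0,0,0,0,0],
    [0,0,0,0,0,0,0],
    [0,0,0,0,0,0,0],
  ],
)

```text
time_s: 21.47
position: [0.5675, -0.233, 0.1484]
tcp_rot: [-3.14, -0.001, 0.813]
force: [-0.2, 0.1, -0.3]
opening: 0.999
```

```bash
cat >> h.py <<'E'
def caps(n,z,T=None,im=None,amin=150):
    "grey/white blobs: centroid, size, world position at height z"
    if im is None: im=vision.get_image(n)
    i=im.astype(int); m=((i.min(2)>120)&(i.max(2)-i.min(2)<25)).astype(np.uint8)
    k,l,st,ce=cv2.connectedComponentsWithStats(cv2.morphologyEx(m,cv2.MORPH_OPEN,np.ones((3,3),np.uint8)))
    for j in range(1,k):
        if st[j,4]>=amin:
            c=st[j,:2]+(st[j,2:4]-1)/2
            print(c,'wh',st[j,2:4],'area',st[j,4],at(n,*c,z,T))
E
python3 - <<'E'
from h import *
s=env.get_state(); T=wristT(); im=vision.get_image('wrist'); cv2.imwrite('pics/w8.png',im[:,:,::-1]); print(s['position'],s['tcp_rot'])
print(proj('wrist',(.567,-.235,.05),T)); caps('wrist',.05,T,im)
E
```

```text
[ 0.56749036 -0.2329932   0.14835694] [-3.14014588e+00 -8.24439640e-04  8.13464348e-01]
(np.float64(257.62585644248105), np.float64(196.5892122370407))
[17.5 24.5] wh [36 50] area 1141 [ 0.534  -0.0465  0.05  ]
[501.5  55.5] wh [20 40] area 647 [ 0.7481 -0.2747  0.05  ]
[183.   75.5] wh [41 40] area 1275 [ 0.5883 -0.1405  0.05  ]
[419.5 148.5] wh [36 36] area 1017 [ 0.6731 -0.2873  0.05  ]
[259.5 197. ] wh [48 47] area 1772 [ 0.5678 -0.2362  0.05  ]
[502.5 234. ] wh [18 57] area 741 [ 0.68   -0.3817  0.05  ]
```

send_rows(
  increments=[
    [0,-2,2.5,30,0,0,0],
    [0,0,0,35,0,0,0],
    [0,0,0,35,0,0,0],
    [0,0,0,30,0,0,0],
    [0,0,0,13,0,0,0],
  ],
)

```text
time_s: 21.93
position: [0.5654, -0.2357, 0.0018]
tcp_rot: [-3.135, 0.002, 0.812]
force: [-0.3, 0.6, 0.4]
opening: 1.0
```

send_rows(
  increments=[
    [0,0,0,0,0,0,0],
    [255,0,0,0,0,0,0],
    [255,0,0,0,0,0,0],
    [255,0,0,0,0,0,0],
    [255,0,0,0,0,0,0],
  ],
)

```text
time_s: 22.35
position: [0.5684, -0.2391, 0.0076]
tcp_rot: [3.139, -0.002, 0.81]
force: [-0.3, 0.3, 27.7]
opening: 0.455
```

send_rows(
  increments=[
    [255,0,0,0,0,0,0],
    [255,0,0,0,0,0,0],
    [255,0,0,0,0,0,0],
    [255,0,0,0,0,0,0],
    [255,0,0,0,0,0,0],
  ],
)

```text
time_s: 22.77
position: [0.5686, -0.2393, 0.0081]
tcp_rot: [3.139, -0.002, 0.81]
force: [-2.0, 1.2, 6.3]
opening: 0.438
```

send_rows(
  increments=[
    [255,0,0,-15,0,0,0],
    [255,0,0,-35,0,0,0],
    [255,0,0,-35,0,0,0],
    [255,0,0,-35,0,0,0],
    [255,0,0,-25,0,0,0],
  ],
)

```text
time_s: 23.18
position: [0.568, -0.2398, 0.1553]
tcp_rot: [3.138, -0.002, 0.809]
force: [0.7, -0.5, -0.5]
opening: 0.441
```

send_rows(
  increments=[
    [255,0,0,0,0,0,0],
    [255,0,0,0,0,0,0],
    [255,0,0,0,0,0,0],
    [255,0,0,0,0,0,0],
  ],
)

```text
time_s: 23.52
position: [0.5663, -0.2381, 0.1496]
tcp_rot: [-3.139, 0.001, 0.81]
force: [0.4, -0.6, -0.7]
opening: 0.438
```

send_rows(
  increments=[
    [255,15.8,-28.75,0,0,0,0],
    [255,15.8,-28.75,0,0,0,0],
    [255,15.8,-28.75,0,0,0,0],
    [255,15.8,-28.75,0,0,0,0],
    [255,15.8,-28.75,0,0,0,0],
  ],
)

```text
time_s: 23.93
position: [0.516, -0.0811, 0.1494]
tcp_rot: [-3.139, 0.002, 0.809]
force: [1.2, 0.7, -0.4]
opening: 0.439
```

send_rows(
  increments=[
    [255,15.8,-28.75,0,0,0,0],
    [255,15.8,-28.75,0,0,0,0],
    [255,15.8,-28.75,0,0,0,0],
    [255,0,0,0,0,0,0],
    [255,0,0,0,0,0,0],
  ],
)

```text
time_s: 24.35
position: [0.4867, 0.0135, 0.1497]
tcp_rot: [-3.14, 0.002, 0.815]
force: [1.0, -1.4, -1.4]
opening: 0.439
```

send_rows(
  increments=[
    [255,0,0,35,0,0,0],
    [255,0,0,35,0,0,0],
    [255,0,0,20,0,0,0],
    [255,0,0,0,0,0,0],
    [255,0,0,0,0,0,0],
  ],
)

```text
time_s: 24.77
position: [0.4874, 0.0095, 0.06]
tcp_rot: [-3.141, 0.003, 0.807]
force: [0.5, 0.3, -0.4]
opening: 0.438
```

send_rows(
  increments=[
    [255,0,0,3,0,0,0],
    [255,0,0,0,0,0,0],
    [255,0,0,0,0,0,0],
    [255,0,0,0,0,0,0],
  ],
)

```text
time_s: 25.1
position: [0.4887, 0.0114, 0.0588]
tcp_rot: [3.141, -0.002, 0.81]
force: [0.8, -0.1, -1.7]
opening: 0.438
```

send_rows(
  increments=[
    [255,0,0,3,0,0,0],
    [255,0,0,0,0,0,0],
    [255,0,0,0,0,0,0],
    [255,0,0,0,0,0,0],
  ],
)

```text
time_s: 25.43
position: [0.4879, 0.0114, 0.0548]
tcp_rot: [-3.142, -0.0, 0.81]
force: [-0.0, 0.1, -1.7]
opening: 0.439
```

send_rows(
  increments=[
    [255,0,0,2,0,0,0],
    [255,0,0,0,0,0,0],
    [255,0,0,0,0,0,0],
    [255,0,0,0,0,0,0],
  ],
)

```text
time_s: 25.77
position: [0.4881, 0.0113, 0.0528]
tcp_rot: [3.141, -0.0, 0.81]
force: [0.7, -0.3, 0.1]
opening: 0.438
```

send_rows(
  increments=[
    [255,0,0,1,0,0,0],
    [255,0,0,0,0,0,0],
    [255,0,0,0,0,0,0],
    [255,0,0,0,0,0,0],
  ],
)

```text
time_s: 26.1
position: [0.4881, 0.0113, 0.052]
tcp_rot: [3.141, -0.0, 0.81]
force: [-0.7, 0.1, 2.4]
opening: 0.443
```

On the plate. Release, lift, shut, and measure before pressing.

send_rows(
  increments=[
    [0,0,0,0,0,0,0],
    [0,0,0,0,0,0,0],
    [0,0,0,0,0,0,0],
    [0,0,0,0,0,0,0],
    [0,0,0,0,0,0,0],
  ],
)

```text
time_s: 26.52
position: [0.4878, 0.0113, 0.0517]
tcp_rot: [-3.141, 0.0, 0.81]
force: [0.7, -0.8, -0.4]
opening: 0.994
```

send_rows(
  increments=[
    [0,0,0,0,0,0,0],
    [0,0,0,-20,0,0,0],
    [0,0,0,-30,0,0,0],
    [0,0,0,-30,0,0,0],
    [0,0,0,-28,0,0,0],
  ],
)

```text
time_s: 26.93
position: [0.4876, 0.011, 0.1609]
tcp_rot: [-3.141, 0.001, 0.809]
force: [0.5, 0.7, -0.5]
opening: 1.001
```

send_rows(
  increments=[
    [255,0,0,0,0,0,0],
    [255,0,0,0,0,0,0],
    [255,0,0,0,0,0,0],
    [255,0,0,0,0,0,0],
    [255,0,0,0,0,0,0],
  ],
)

```text
time_s: 27.35
position: [0.487, 0.0112, 0.1586]
tcp_rot: [-3.14, 0.002, 0.81]
force: [0.8, 1.2, 0.1]
opening: 0.297
```

send_rows(
  increments=[
    [255,0,0,0,0,0,0],
    [255,0,0,0,0,0,0],
    [255,0,0,0,0,0,0],
    [255,0,0,0,0,0,0],
    [255,0,0,0,0,0,0],
  ],
)

```text
time_s: 27.77
position: [0.4879, 0.0112, 0.1597]
tcp_rot: [-3.141, 0.0, 0.81]
force: [0.4, 0.9, -0.4]
opening: -0.001
```

```bash
python3 - <<'E'
from h import *
s=env.get_state(); T=wristT(); im=vision.get_image('wrist')[:,:,::-1].copy()
print(s['position'],s['opening'])
for p,c in [((.4875,.0112,.095),(0,0,255)),((.4875,.0112,.045),(0,255,0))]:
    u,v=proj('wrist',p,T); print(u,v); cv2.drawMarker(im,(int(round(u)),int(round(v))),c,0,8)
cv2.imwrite('pics/c9.png',cv2.resize(im[80:330,130:400],None,fx=2,fy=2))
E
```

```text
[0.48788892 0.01123885 0.15966585] -0.0007594255455931711
255.52780615739954 208.77145077920738
255.74483317697522 188.79825072054098
```

View pics/c9.png

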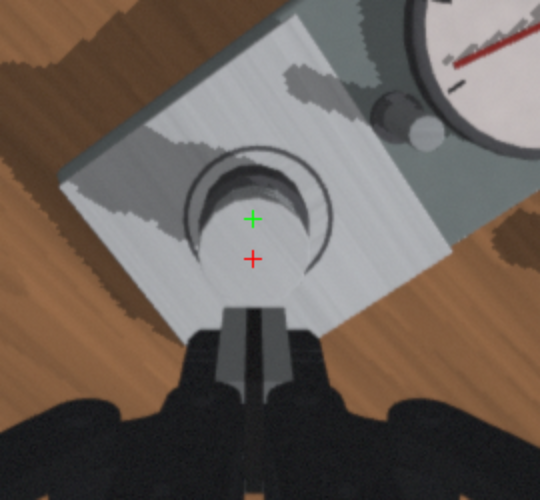

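The 40 mm spring is within about 2 mm of the circle's middle. Pressing.

send_rows(
  increments=[
    [255,0,0,30,0,0,0],
    [255,0,0,24,0,0,0],
    [255,0,0,8,0,0,0],
    [255,0,0,2,0,0,0],
    [255,0,0,0,0,0,0],
  ],
)

```text
time_s: 28.23
position: [0.488, 0.0111, 0.0958]
tcp_rot: [-3.142, 0.001, 0.81]
force: [0.2, -0.3, -0.4]
opening: 0.001
```

send_rows(
  increments=[
    [255,0,0,3,0,0,0],
    [255,0,0,3,0,0,0],
    [255,0,0,0,0,0,0],
    [255,0,0,0,0,0,0],
  ],
)

```text
time_s: 28.57
position: [0.4891, 0.0111, 0.0908]
tcp_rot: [3.14, -0.002, 0.81]
force: [0.3, -0.7, 5.0]
opening: 0.004
```

send_rows(
  increments=[
    [255,0,0,3,0,0,0],
    [255,0,0,3,0,0,0],
    [255,0,0,2.2,0,0,0],
    [255,0,0,0,0,0,0],
    [255,0,0,0,0,0,0],
  ],
)

```text
time_s: 28.98
position: [0.4892, 0.0111, 0.0832]
tcp_rot: [3.14, -0.003, 0.809]
force: [-1.6, -1.4, 13.6]
opening: 0.002
```

send_rows(
  increments=[
    [255,0,0,0,0,0,0],
    [255,0,0,0,0,0,0],
    [255,0,0,0,0,0,0],
    [255,0,0,0,0,0,0],
    [255,0,0,0,0,0,0],
  ],
)

```text
time_s: 29.4
position: [0.4892, 0.0111, 0.0833]
tcp_rot: [3.14, -0.003, 0.81]
force: [-1.6, -0.3, 13.3]
opening: -0.002
```

send_rows(
  increments=[
    [255,0,0,0,0,0,0],
    [255,0,0,0,0,0,0],
    [255,0,0,0,0,0,0],
    [255,0,0,0,0,0,0],
    [255,0,0,0,0,0,0],
  ],
)

```text
time_s: 29.82
position: [0.4892, 0.0111, 0.0833]
tcp_rot: [3.14, -0.003, 0.81]
force: [-0.9, -0.3, 12.7]
opening: -0.003
```

```bash
python3 - <<'E'
from h import *
a=cv2.resize(vision.get_image('scene')[145:245,205:305,::-1],(400,400),interpolation=2); b=cv2.resize(vision.get_image('top')[150:240,210:300,::-1],(400,400),interpolation=2)
cv2.imwrite('pics/c10.png',np.hstack([a,b]))
E
```

```text
(no output)
```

View pics/c10.png

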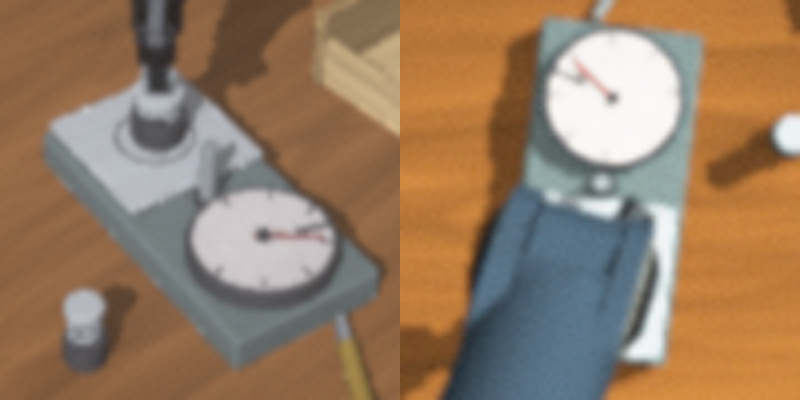

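Needle is already past the tick at z 0.0833; going 2 mm lower to the exact mark and holding again.

send_rows(
  increments=[
    [255,0,0,2.2,0,0,0],
    [255,0,0,0,0,0,0],
    [255,0,0,0,0,0,0],
    [255,0,0,0,0,0,0],
    [255,0,0,0,0,0,0],
  ],
)

```text
time_s: 30.33
position: [0.4892, 0.0111, 0.0813]
tcp_rot: [3.141, -0.003, 0.81]
force: [-2.5, -0.8, 15.7]
opening: -0.0
```

send_rows(
  increments=[
    [255,0,0,0,0,0,0],
    [255,0,0,0,0,0,0],
    [255,0,0,0,0,0,0],
    [255,0,0,0,0,0,0],
    [255,0,0,0,0,0,0],
  ],
)

```text
time_s: 30.75
position: [0.4892, 0.0111, 0.0813]
tcp_rot: [3.141, -0.003, 0.81]
force: [-3.1, -1.3, 15.1]
opening: -0.002
```

send_rows(
  increments=[
    [255,0,0,0,0,0,0],
    [255,0,0,0,0,0,0],
    [255,0,0,0,0,0,0],
    [255,0,0,0,0,0,0],
    [255,0,0,0,0,0,0],
  ],
)

```text
time_s: 31.17
position: [0.4892, 0.0111, 0.0813]
tcp_rot: [3.141, -0.003, 0.81]
force: [-2.9, -0.3, 15.3]
opening: -0.0
```

```bash
python3 - <<'E'
from h import *
im=vision.get_image('top').astype(int)[155:192,240:276]; m=(im[...,0]-im[...,1]>40)&(im[...,0]-im[...,2]>40)
m[:]=m; ys,xs=np.nonzero(m); c=np.array([257.8-240,171.6-155]); d=np.c_[xs,ys]-c; d=d[np.hypot(*d.T)<14]
v=d.mean(0); g=np.array([252.6,211.7])-[257.8,171.6]
# clockwise angle in image (y down): from gauge dir to needle dir
a=np.arctan2(g[0]*v[1]-g[1]*v[0],g@v)%(2*np.pi); print(len(d),v,'needle rad',a); print(env.get_state()['position'],env.get_state()['force'])
E
```

```text
0 [nan nan] needle rad nan
[0.48921561 0.01110025 0.08125735] [-2.55924425 -1.43774778 15.47828342]<stdin>:4: RuntimeWarning: Mean of empty slice.
  ret = um.true_divide(
```

Force about 15.4 N at z 0.0813, plus 1.3 N weight; needle was seen past the tick, so the 40 mm spring is good too. Regrip and carry left.

send_rows(
  increments=[
    [255,0,0,-10,0,0,0],
    [255,0,0,-30,0,0,0],
    [255,0,0,-30,0,0,0],
    [0,0,0,0,0,0,0],
    [0,0,0,0,0,0,0],
  ],
)

```text
time_s: 31.63
position: [0.4888, 0.0118, 0.1508]
tcp_rot: [3.14, -0.004, 0.81]
force: [-0.6, 0.5, -1.1]
opening: 0.27
```

send_rows(
  increments=[
    [0,0,0,0,0,0,0],
    [0,0,0,0,0,0,0],
    [0,0,0,0,0,0,0],
    [0,0,0,0,0,0,0],
    [0,0,0,0,0,0,0],
  ],
)

```text
time_s: 32.05
position: [0.4875, 0.0112, 0.1488]
tcp_rot: [-3.141, 0.001, 0.81]
force: [-0.9, -0.2, -0.1]
opening: 0.979
```

send_rows(
  increments=[
    [0,0,0,30,0,0,0],
    [0,0,0,35,0,0,0],
    [0,0,0,25,0,0,0],
    [0,0,0,7,0,0,0],
    [0,0,0,0,0,0,0],
  ],
)

```text
time_s: 32.47
position: [0.4865, 0.0109, 0.0507]
tcp_rot: [-3.139, 0.004, 0.809]
force: [-0.0, 0.5, 0.0]
opening: 0.999
```

send_rows(
  increments=[
    [255,0,0,0,0,0,0],
    [255,0,0,0,0,0,0],
    [255,0,0,0,0,0,0],
    [255,0,0,0,0,0,0],
    [255,0,0,0,0,0,0],
  ],
)

```text
time_s: 32.88
position: [0.4888, 0.0115, 0.0535]
tcp_rot: [3.14, -0.002, 0.81]
force: [-0.1, -0.3, 3.4]
opening: 0.441
```

send_rows(
  increments=[
    [255,0,0,0,0,0,0],
    [255,0,0,0,0,0,0],
    [255,0,0,0,0,0,0],
    [255,0,0,0,0,0,0],
    [255,0,0,0,0,0,0],
  ],
)

```text
time_s: 33.3
position: [0.4888, 0.0115, 0.0528]
tcp_rot: [3.141, -0.001, 0.81]
force: [0.7, -0.0, 5.7]
opening: 0.438
```

send_rows(
  increments=[
    [255,0,0,-20,0,0,0],
    [255,0,0,-30,0,0,0],
    [255,0,0,-35,0,0,0],
    [255,0,0,-15,0,0,0],
    [255,0,0,0,0,0,0],
  ],
)

```text
time_s: 33.72
position: [0.4895, 0.0112, 0.1549]
tcp_rot: [3.139, -0.005, 0.81]
force: [0.4, 0.1, -1.7]
opening: 0.436
```

send_rows(
  increments=[
    [255,30.1,-13.7,0,0,0,0],
    [255,30.1,-13.7,0,0,0,0],
    [255,30.1,-13.7,0,0,0,0],
    [255,30.1,-13.7,0,0,0,0],
    [255,30.1,-13.7,0,0,0,0],
  ],
)

```text
time_s: 34.13
position: [0.5408, 0.1688, 0.1503]
tcp_rot: [-3.14, 0.003, 0.81]
force: [1.2, -0.5, -0.2]
opening: 0.441
```

send_rows(
  increments=[
    [255,30.1,-13.7,0,0,0,0],
    [255,30.1,-13.7,0,0,0,0],
    [255,30.1,-13.7,0,0,0,0],
    [255,30.1,-13.7,0,0,0,0],
    [255,30.1,-13.7,0,0,0,0],
  ],
)

```text
time_s: 34.55
position: [0.5951, 0.3248, 0.1495]
tcp_rot: [-3.14, 0.004, 0.81]
force: [0.4, 0.3, 0.1]
opening: 0.436
```

send_rows(
  increments=[
    [255,30.1,-13.7,0,0,0,0],
    [255,0,0,0,0,0,6.6],
    [255,0,0,0,0,0,6.6],
    [255,0,0,0,0,0,6.6],
    [255,0,0,0,0,0,6.6],
  ],
)

```text
time_s: 34.97
position: [0.6058, 0.3544, 0.1493]
tcp_rot: [3.141, 0.005, 0.343]
force: [0.5, -1.4, -1.7]
opening: 0.44
```

send_rows(
  increments=[
    [255,0,0,0,0,0,6.6],
    [255,0,0,0,0,0,6.6],
    [255,0,0,0,0,0,6.6],
    [255,0,0,0,0,0,0],
    [255,0,0,0,0,0,0],
  ],
)

```text
time_s: 35.38
position: [0.6061, 0.3546, 0.1501]
tcp_rot: [3.139, 0.003, 0.006]
force: [0.3, 0.5, -2.0]
opening: 0.436
```

send_rows(
  increments=[
    [255,2,0,30,0,0,0],
    [255,0,0,35,0,0,0],
    [255,0,0,30,0,0,0],
    [255,0,0,20,0,0,0],
    [255,0,0,8,0,0,0],
  ],
)

```text
time_s: 35.8
position: [0.6062, 0.354, 0.0246]
tcp_rot: [3.139, 0.007, 0.006]
force: [0.2, 0.4, -1.7]
opening: 0.437
```

send_rows(
  increments=[
    [255,0,0,3,0,0,0],
    [255,0,0,0,0,0,0],
    [255,0,0,0,0,0,0],
    [255,0,0,0,0,0,0],
  ],
)

```text
time_s: 36.13
position: [0.6103, 0.3553, 0.0283]
tcp_rot: [-3.14, -0.003, 0.004]
force: [0.5, -0.4, -1.1]
opening: 0.437
```

send_rows(
  increments=[
    [255,0,0,2,0,0,0],
    [255,0,0,0,0,0,0],
    [90,0,0,0,0,0,0],
    [90,0,0,0,0,0,0],
    [90,0,0,0,0,0,0],
  ],
)

```text
time_s: 36.55
position: [0.6094, 0.3552, 0.0249]
tcp_rot: [-3.141, -0.001, 0.004]
force: [-0.5, -0.2, -1.0]
opening: 0.642
```

send_rows(
  increments=[
    [90,0,0,0,0,0,0],
    [90,0,0,-20,0,0,0],
    [90,0,0,-30,0,0,0],
    [90,0,0,-40,0,0,0],
    [90,0,0,-40,0,0,0],
  ],
)

```text
time_s: 36.97
position: [0.6085, 0.3547, 0.1551]
tcp_rot: [3.14, 0.002, 0.003]
force: [0.8, 0.6, -0.3]
opening: 0.649
```

send_rows(
  increments=[
    [0,-1.6,38.1,0,0,0,0],
    [0,-1.6,38.1,0,0,0,0],
    [0,-1.6,38.1,0,0,0,0],
    [0,-1.6,38.1,0,0,0,0],
    [0,-1.6,38.1,0,0,0,0],
  ],
)

```text
time_s: 37.38
position: [0.6014, 0.1628, 0.1547]
tcp_rot: [-3.141, -0.0, 0.004]
force: [0.3, 0.4, 0.2]
opening: 0.999
```

send_rows(
  increments=[
    [0,-1.6,38.1,0,0,0,0],
    [0,-1.6,38.1,0,0,0,0],
    [0,-1.6,38.1,0,0,0,0],
    [0,-1.6,38.1,0,0,0,0],
    [0,-1.6,38.1,0,0,0,0],
  ],
)

```text
time_s: 37.8
position: [0.5942, -0.0278, 0.1547]
tcp_rot: [-3.141, -0.001, 0.004]
force: [1.0, 0.6, -0.3]
opening: 1.0
```

send_rows(
  increments=[
    [0,-1.6,38.1,0,0,0,0],
    [0,-1.6,38.1,0,0,0,0],
    [0,-1.6,38.1,0,0,0,0],
    [0,0,0,0,0,0,0],
    [0,0,0,0,0,0,0],
  ],
)

```text
time_s: 38.22
position: [0.5892, -0.1441, 0.155]
tcp_rot: [3.141, -0.001, -0.003]
force: [-0.0, 0.8, -0.5]
opening: 0.999
```

send_rows(
  increments=[
    [0,0,0,0,0,0,0],
    [0,0,0,0,0,0,0],
  ],
)

```text
time_s: 38.38
position: [0.5904, -0.1385, 0.1541]
tcp_rot: [-3.14, 0.0, 0.006]
force: [0.4, 0.3, 0.6]
opening: 1.005
```

```bash
python3 - <<'E'
from h import *
s=env.get_state(); T=wristT(); im=vision.get_image('wrist'); print(s['position'],s['tcp_rot'],s['q'].round(2))
caps('wrist',.05,T,im)
t=vision.get_image('top'); caps('top',.06,None,t,60)
b=cv2.resize(t[90:240,100:290,::-1],(486,384),interpolation=2)
cv2.imwrite('pics/c11.png',cv2.resize(np.hstack([im[:,:,::-1],b]),None,fx=.8,fy=.8))
E
```

```text
[ 0.59042216 -0.1384993   0.15407813] [-3.14046117e+00  3.63979842e-04  6.01918208e-03] [-0.46  0.57  0.89  1.82 -0.52  1.01 -0.92]
[81.5 55.5] wh [16 26] area 174 [ 0.6846 -0.0214  0.05  ]
[476.  76.] wh [37 39] area 1115 [ 0.6731 -0.2871  0.05  ]
[ 79.5 151.5] wh [130 128] area 12153 [ 0.6202 -0.0117  0.05  ]
[258. 194.] wh [33 37] area 925 [ 0.5893 -0.14    0.05  ]
[ 27.  248.5] wh [35 24] area 499 [0.5444 0.0389 0.05  ]
[ 81.5 264.5] wh [86 38] area 1683 [ 0.531  -0.0016  0.05  ]
[  8.  148.5] wh [17 28] area 379 [0.7126 0.7959 0.06  ]
[ 54.  214.5] wh [ 23 154] area 3335 [0.4958 0.646  0.06  ]
[371.  145.5] wh [17 16] area 216 [ 0.6885 -0.3735  0.06  ]
[255.5 191.5] wh [44 74] area 1801 [ 5.515e-01 -2.000e-04  6.000e-02]
[145.  176.5] wh [13 12] area 123 [0.6094 0.3528 0.06  ]
[145.5 194. ] wh [16 15] area 194 [0.5533 0.3518 0.06  ]
[394.5 214. ] wh [18 17] area 257 [ 0.4681 -0.4385  0.06  ]
[472.5 210. ] wh [28  3] area 84 [ 0.474  -0.6847  0.06  ]
[163. 221.] wh [33 11] area 156 [0.4657 0.2968 0.06  ]
[110.5 272.5] wh [26 26] area 264 [0.3076 0.4656 0.06  ]
[317.  290.5] wh [27 14] area 220 [ 0.2352 -0.1853  0.06  ]
[ 37. 337.] wh [75 83] area 4825 [0.1127 0.699  0.06  ]
```

View pics/c11.png

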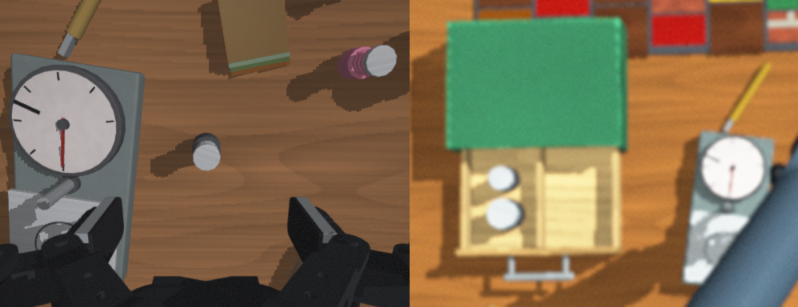

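Both springs stand in the left bin: caps at (503,178) and (504,213). The 30 mm spring is at (0.589,-0.140), dark barrel, not pink. Gripping it.

send_rows(
  increments=[
    [30,-1,1.5,30,0,0,0],
    [30,0,0,35,0,0,0],
    [30,0,0,35,0,0,0],
    [30,0,0,30,0,0,0],
    [30,0,0,13,0,0,0],
  ],
)

```text
time_s: 38.9
position: [0.587, -0.1392, 0.0074]
tcp_rot: [-3.14, 0.006, 0.006]
force: [-0.3, 0.0, 0.1]
opening: 0.882
```

send_rows(
  increments=[
    [30,0,0,0,0,0,0],
    [30,0,0,0,0,0,0],
    [255,0,0,0,0,0,0],
    [255,0,0,0,0,0,0],
    [255,0,0,0,0,0,0],
  ],
)

```text
time_s: 39.32
position: [0.5902, -0.1421, 0.0131]
tcp_rot: [3.141, -0.003, 0.004]
force: [0.5, -0.3, -0.4]
opening: 0.468
```

send_rows(
  increments=[
    [255,0,0,0,0,0,0],
    [255,0,0,0,0,0,0],
    [255,0,0,0,0,0,0],
    [255,0,0,0,0,0,0],
    [255,0,0,0,0,0,0],
  ],
)

```text
time_s: 39.73
position: [0.59, -0.1418, 0.0131]
tcp_rot: [-3.141, -0.002, 0.004]
force: [-1.7, 1.0, 6.7]
opening: 0.318
```

send_rows(
  increments=[
    [255,0,0,-15,0,0,0],
    [255,0,0,-35,0,0,0],
    [255,0,0,-35,0,0,0],
    [255,0,0,-35,0,0,0],
    [255,0,0,-22,0,0,0],
  ],
)

```text
time_s: 40.15
position: [0.59, -0.143, 0.1578]
tcp_rot: [3.141, -0.004, 0.003]
force: [0.4, -0.9, -0.9]
opening: 0.314
```

send_rows(
  increments=[
    [255,0,0,0,0,0,0],
    [255,0,0,0,0,0,0],
    [255,0,0,0,0,0,0],
    [255,0,0,0,0,0,0],
  ],
)

```text
time_s: 40.48
position: [0.588, -0.1412, 0.152]
tcp_rot: [-3.141, 0.003, 0.004]
force: [-0.5, 0.1, -1.9]
opening: 0.311
```

send_rows(
  increments=[
    [255,-17,-25.5,0,0,0,0],
    [255,-17,-25.5,0,0,0,0],
    [255,-17,-25.5,0,0,0,0],
    [255,-17,-25.5,0,0,0,0],
    [255,-17,-25.5,0,0,0,0],
  ],
)

```text
time_s: 40.9
position: [0.5017, -0.0137, 0.152]
tcp_rot: [3.141, 0.003, 0.003]
force: [0.1, -0.3, -1.8]
opening: 0.315
```

send_rows(
  increments=[
    [255,-17,-25.5,0,0,0,0],
    [255,0,0,0,0,0,0],
    [255,0,0,0,0,0,0],
    [255,0,0,0,0,0,0],
    [255,0,0,0,0,0,0],
  ],
)

```text
time_s: 41.32
position: [0.4868, 0.0096, 0.1532]
tcp_rot: [3.141, -0.0, 0.002]
force: [-1.2, -0.0, -1.0]
opening: 0.314
```

send_rows(
  increments=[
    [255,0,0,35,0,0,0],
    [255,0,0,35,0,0,0],
    [255,0,0,16,0,0,0],
    [255,0,0,0,0,0,0],
    [255,0,0,0,0,0,0],
  ],
)

```text
time_s: 41.73
position: [0.4867, 0.0091, 0.0671]
tcp_rot: [3.14, 0.001, 0.001]
force: [-0.0, 0.5, -1.5]
opening: 0.313
```

send_rows(
  increments=[
    [255,0,0,2,0,0,0],
    [255,0,0,0,0,0,0],
    [255,0,0,0,0,0,0],
    [255,0,0,0,0,0,0],
  ],
)

```text
time_s: 42.07
position: [0.4872, 0.0109, 0.0663]
tcp_rot: [-3.141, -0.002, 0.004]
force: [0.7, 0.4, -0.3]
opening: 0.314
```

send_rows(
  increments=[
    [255,0,0,4,0,0,0],
    [255,0,0,0,0,0,0],
    [255,0,0,0,0,0,0],
    [255,0,0,0,0,0,0],
  ],
)

```text
time_s: 42.4
position: [0.4865, 0.0108, 0.0614]
tcp_rot: [-3.142, 0.0, 0.004]
force: [-0.8, 0.1, -1.1]
opening: 0.317
```

send_rows(
  increments=[
    [255,0,0,3,0,0,0],
    [255,0,0,0,0,0,0],
    [255,0,0,0,0,0,0],
    [255,0,0,0,0,0,0],
  ],
)

```text
time_s: 42.73
position: [0.4864, 0.0107, 0.0583]
tcp_rot: [-3.142, 0.0, 0.003]
force: [-0.2, 0.5, -0.4]
opening: 0.318
```

send_rows(
  increments=[
    [255,0,0,1.5,0,0,0],
    [255,0,0,0,0,0,0],
    [255,0,0,0,0,0,0],
    [255,0,0,0,0,0,0],
  ],
)

```text
time_s: 43.07
position: [0.4866, 0.0107, 0.057]
tcp_rot: [-3.141, -0.0, 0.003]
force: [-0.9, -0.8, 2.8]
opening: 0.312
```

send_rows(
  increments=[
    [0,0,0,0,0,0,0],
    [0,0,0,0,0,0,0],
    [0,0,0,0,0,0,0],
    [0,0,0,0,0,0,0],
    [0,0,0,0,0,0,0],
  ],
)

```text
time_s: 43.48
position: [0.4865, 0.0108, 0.0568]
tcp_rot: [3.142, -0.0, 0.004]
force: [-0.1, 0.3, 0.1]
opening: 0.988
```

send_rows(
  increments=[
    [0,0,0,0,0,0,0],
    [0,0,0,-20,0,0,0],
    [0,0,0,-30,0,0,0],
    [0,0,0,-30,0,0,0],
    [0,0,0,-23,0,0,0],
  ],
)

```text
time_s: 43.9
position: [0.4869, 0.0103, 0.1616]
tcp_rot: [3.141, -0.001, 0.003]
force: [0.4, 1.7, 0.3]
opening: 1.001
```

send_rows(
  increments=[
    [255,0,0,0,0,0,0],
    [255,0,0,0,0,0,0],
    [255,0,0,0,0,0,0],
    [255,0,0,0,0,0,0],
    [255,0,0,0,0,0,0],
  ],
)

```text
time_s: 44.32
position: [0.4857, 0.0107, 0.1588]
tcp_rot: [3.141, 0.002, 0.003]
force: [0.1, -0.0, -0.1]
opening: 0.295
```

send_rows(
  increments=[
    [255,0,0,0,0,0,0],
    [255,0,0,0,0,0,0],
    [255,0,0,0,0,0,0],
    [255,0,0,0,0,0,0],
    [255,0,0,0,0,0,0],
  ],
)

```text
time_s: 44.73
position: [0.4865, 0.0107, 0.1598]
tcp_rot: [3.142, 0.0, 0.003]
force: [0.9, 0.6, 0.1]
opening: 0.005
```

send_rows(
  increments=[
    [255,0,0,30,0,0,0],
    [255,0,0,24,0,0,0],
    [255,0,0,7,0,0,0],
    [255,0,0,2,0,0,0],
    [255,0,0,0,0,0,0],
  ],
)

```text
time_s: 45.15
position: [0.4867, 0.0104, 0.0971]
tcp_rot: [3.141, 0.0, 0.003]
force: [0.1, 0.2, 0.5]
opening: -0.001
```

send_rows(
  increments=[
    [255,0,0,3,0,0,0],
    [255,0,0,3,0,0,0],
    [255,0,0,0,0,0,0],
    [255,0,0,0,0,0,0],
  ],
)

```text
time_s: 45.48
position: [0.4878, 0.0106, 0.0918]
tcp_rot: [-3.141, -0.003, 0.003]
force: [0.5, -0.9, 4.0]
opening: -0.001
```

send_rows(
  increments=[
    [255,0,0,3,0,0,0],
    [255,0,0,4,0,0,0],
    [255,0,0,3.5,0,0,0],
    [255,0,0,0,0,0,0],
    [255,0,0,0,0,0,0],
  ],
)

```text
time_s: 45.9
position: [0.4879, 0.0106, 0.0818]
tcp_rot: [-3.14, -0.002, 0.003]
force: [-1.2, 0.2, 15.0]
opening: -0.0
```

send_rows(
  increments=[
    [255,0,0,0,0,0,0],
    [255,0,0,0,0,0,0],
    [255,0,0,0,0,0,0],
    [255,0,0,0,0,0,0],
    [255,0,0,0,0,0,0],
  ],
)

```text
time_s: 46.32
position: [0.4879, 0.0106, 0.082]
tcp_rot: [-3.14, -0.003, 0.003]
force: [-1.7, -1.4, 14.4]
opening: -0.001
```

send_rows(
  increments=[
    [255,0,0,0,0,0,0],
    [255,0,0,0,0,0,0],
    [255,0,0,0,0,0,0],
    [255,0,0,0,0,0,0],
    [255,0,0,0,0,0,0],
  ],
)

```text
time_s: 46.73
position: [0.4879, 0.0106, 0.082]
tcp_rot: [-3.14, -0.003, 0.003]
force: [-1.2, -0.4, 14.9]
opening: 0.002
```

```bash
python3 - <<'E'
from h import *
a=cv2.resize(vision.get_image('scene')[145:245,205:305,::-1],(400,400),interpolation=2); b=cv2.resize(vision.get_image('top')[150:240,210:300,::-1],(400,400),interpolation=2)
cv2.imwrite('pics/c12.png',np.hstack([a,b]))
E
```

```text
(no output)
```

View pics/c12.png

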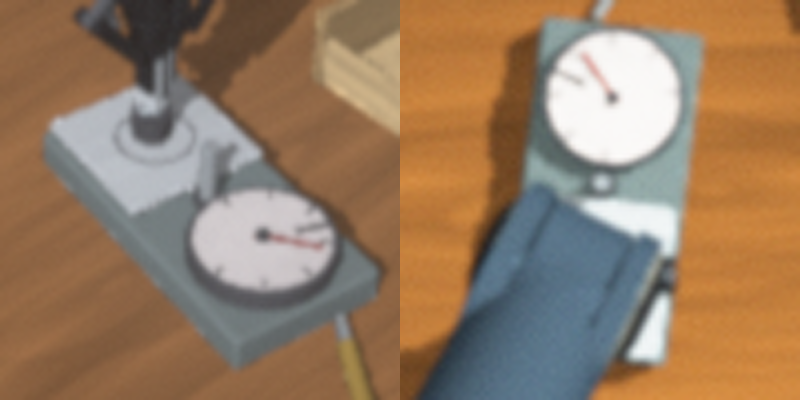

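Needle is past the tick (about 2.4 rad, 14.8 N): the 30 mm spring is good, so all three go left. The left bin is crowded. First I'll turn the jaws along x and nudge the 40 mm spring towards +y with shut fingers to make room.

send_rows(
  increments=[
    [255,0,0,0,0,0,0],
    [255,0,0,0,0,0,0],
    [255,0,0,-10,0,0,0],
    [255,0,0,-30,0,0,0],
    [255,0,0,-30,0,0,0],
  ],
)

```text
time_s: 47.25
position: [0.4852, 0.0107, 0.1504]
tcp_rot: [3.141, 0.004, 0.003]
force: [0.4, 0.1, 0.8]
opening: -0.004
```

send_rows(
  increments=[
    [255,13.4,-33.8,0,0,0,0],
    [255,13.4,-33.8,0,0,0,0],
    [255,13.4,-33.8,0,0,0,0],
    [255,13.4,-33.8,0,0,0,0],
    [255,13.4,-33.8,0,0,0,0],
  ],
)

```text
time_s: 47.67
position: [0.5526, 0.1822, 0.1502]
tcp_rot: [-3.141, 0.001, 0.004]
force: [0.1, -1.1, -1.1]
opening: 0.004
```

send_rows(
  increments=[
    [255,13.4,-33.8,0,0,0,0],
    [255,13.4,-33.8,0,0,0,0],
    [255,13.4,-33.8,0,0,0,0],
    [255,13.4,-33.8,0,0,0,0],
    [255,0,0,0,0,0,-6.92],
  ],
)

```text
time_s: 48.08
position: [0.6057, 0.3256, 0.1482]
tcp_rot: [-3.139, -0.0, 0.138]
force: [-1.2, 1.1, -0.6]
opening: -0.0
```

send_rows(
  increments=[
    [255,0,0,0,0,0,-6.92],
    [255,0,0,0,0,0,-6.92],
    [255,0,0,0,0,0,-6.92],
    [255,0,0,0,0,0,-6.92],
    [255,0,0,0,0,0,-6.92],
  ],
)

```text
time_s: 48.5
position: [0.6053, 0.3155, 0.1498]
tcp_rot: [-3.141, 0.001, 0.734]
force: [-0.2, -0.2, 0.2]
opening: 0.0
```

send_rows(
  increments=[
    [255,0,0,0,0,0,-6.92],
    [255,0,0,0,0,0,-6.92],
    [255,0,0,0,0,0,-6.92],
    [255,0,0,0,0,0,-6.92],
    [255,0,0,0,0,0,-6.92],
  ],
)

```text
time_s: 48.92
position: [0.6053, 0.3155, 0.1499]
tcp_rot: [-3.14, 0.001, 1.338]
force: [-0.2, 0.0, 0.0]
opening: -0.001
```

send_rows(
  increments=[
    [255,0,0,0,0,0,-6.92],
    [255,0,0,0,0,0,-6.92],
    [255,0,0,0,0,0,0],
    [255,0,0,0,0,0,0],
    [255,0,0,0,0,0,0],
  ],
)

```text
time_s: 49.33
position: [0.6058, 0.3153, 0.1502]
tcp_rot: [-3.141, 0.0, 1.571]
force: [1.2, 0.2, 0.2]
opening: 0.004
```

send_rows(
  increments=[
    [255,0,3,30,0,0,0],
    [255,0,0,35,0,0,0],
    [255,0,0,30,0,0,0],
    [255,0,0,20,0,0,0],
    [255,0,0,7,0,0,0],
  ],
)

```text
time_s: 49.75
position: [0.6063, 0.3146, 0.0242]
tcp_rot: [-3.136, 0.004, 1.572]
force: [-0.2, 0.4, 0.4]
opening: 0.001
```

send_rows(
  increments=[
    [255,0,0,0,0,0,0],
    [255,8,0,0,0,0,0],
    [255,6,0,0,0,0,0],
    [255,6,0,0,0,0,0],
    [255,6,0,0,0,0,0],
  ],
)

```text
time_s: 50.17
position: [0.6097, 0.3429, 0.0301]
tcp_rot: [3.139, -0.002, 1.574]
force: [0.3, -1.3, 1.1]
opening: -0.002
```

send_rows(
  increments=[
    [255,6,0,0,0,0,0],
    [255,0,0,0,0,0,0],
    [255,-8,0,0,0,0,0],
    [255,-4,0,-30,0,0,0],
    [255,0,0,-35,0,0,0],
  ],
)

```text
time_s: 50.58
position: [0.607, 0.3319, 0.091]
tcp_rot: [-3.135, 0.005, 1.571]
force: [0.2, -0.1, 0.4]
opening: 0.002
```

send_rows(
  increments=[
    [100,0,0,-35,0,0,0],
    [100,0,0,-22,0,0,0],
    [100,-36,-13.5,0,0,0,0],
    [100,-36,-13.5,0,0,0,0],
    [100,-36,-13.5,0,0,0,0],
  ],
)

```text
time_s: 51.0
position: [0.5682, 0.2254, 0.1508]
tcp_rot: [3.141, -0.0, 1.574]
force: [0.4, -0.3, -0.6]
opening: 0.605
```

send_rows(
  increments=[
    [100,-36,-13.5,0,0,0,0],
    [100,-36,-13.5,0,0,0,0],
    [100,-36,-13.5,0,0,0,0],
    [100,-36,-13.5,0,0,0,0],
    [100,-36,-13.5,0,0,0,0],
  ],
)

```text
time_s: 51.42
position: [0.5004, 0.0447, 0.1505]
tcp_rot: [3.142, -0.0, 1.573]
force: [0.9, 0.3, 0.2]
opening: 0.606
```

send_rows(
  increments=[
    [100,-30,-12,0,0,0,0],
    [100,0,0,0,0,0,0],
    [100,0,0,0,0,0,0],
    [100,0,0,0,0,0,0],
  ],
)

```text
time_s: 51.75
position: [0.4899, 0.0171, 0.1506]
tcp_rot: [3.141, -0.001, 1.573]
force: [-1.1, 0.7, -0.4]
opening: 0.607
```

```bash
python3 - <<'E'
from h import *
s=env.get_state(); T=wristT(); im=vision.get_image('wrist'); cv2.imwrite('pics/w13.png',im[:,:,::-1]); print(s['position'],s['tcp_rot'],s['opening'],proj('wrist',(.4875,.011,.095),T))
t=vision.get_image('top'); cv2.imwrite('pics/top13.png',t[:,:,::-1]); m=np.zeros_like(t); m[160:216,120:206]=t[160:216,120:206]; caps('top',.063,None,m,60)
E
```

```text
[0.48994895 0.01707631 0.15058452] [ 3.14102848e+00 -8.48615872e-04  1.57294738e+00] 0.6071524264715192 (np.float64(252.3585025710308), np.float64(222.18388209271197))
[136. 177.] wh [13 11] area 121 [0.6084 0.3809 0.063 ]
[145.5 194. ] wh [16 15] area 194 [0.5531 0.3509 0.063 ]
```

The nudge worked: caps now at (0.609,0.381) and (0.553,0.351). Picking the slim spring from the plate.

send_rows(
  increments=[
    [100,-6.4,-2.3,20,0,0,0],
    [100,0,0,30,0,0,0],
    [100,0,0,25,0,0,0],
    [100,0,0,14,0,0,0],
    [100,0,0,3,0,0,0],
  ],
)

```text
time_s: 52.27
position: [0.486, 0.0118, 0.0558]
tcp_rot: [-3.136, 0.001, 1.576]
force: [-1.1, 0.4, 0.2]
opening: 0.607
```

send_rows(
  increments=[
    [100,0,0,0,0,0,0],
    [255,0,0,0,0,0,0],
    [255,0,0,0,0,0,0],
    [255,0,0,0,0,0,0],
    [255,0,0,0,0,0,0],
  ],
)

```text
time_s: 52.68
position: [0.4883, 0.0111, 0.0594]
tcp_rot: [3.14, -0.001, 1.574]
force: [-0.1, 1.1, 3.1]
opening: 0.309
```

send_rows(
  increments=[
    [255,0,0,0,0,0,0],
    [255,0,0,0,0,0,0],
    [255,0,0,0,0,0,0],
    [255,0,0,0,0,0,0],
    [255,0,0,0,0,0,0],
  ],
)

```text
time_s: 53.1
position: [0.4883, 0.011, 0.0588]
tcp_rot: [3.14, -0.001, 1.574]
force: [0.0, 2.7, 4.0]
opening: 0.314
```

send_rows(
  increments=[
    [255,0,0,-20,0,0,0],
    [255,0,0,-30,0,0,0],
    [255,0,0,-30,0,0,0],
    [255,0,0,-20,0,0,0],
    [255,0,0,0,0,0,0],
  ],
)

```text
time_s: 53.52
position: [0.4898, 0.0101, 0.1615]
tcp_rot: [3.135, -0.001, 1.573]
force: [0.7, 0.8, -1.4]
opening: 0.309
```

send_rows(
  increments=[
    [255,34.4,13.5,0,0,0,0],
    [255,34.4,13.5,0,0,0,0],
    [255,34.4,13.5,0,0,0,0],
    [255,34.4,13.5,0,0,0,0],
    [255,34.4,13.5,0,0,0,0],
  ],
)

```text
time_s: 53.93
position: [0.5539, 0.1839, 0.1564]
tcp_rot: [-3.139, 0.002, 1.573]
force: [1.0, -0.5, -1.0]
opening: 0.314
```

send_rows(
  increments=[
    [255,34.4,13.5,0,0,0,0],
    [255,34.4,13.5,0,0,0,0],
    [255,34.4,13.5,0,0,0,0],
    [255,34.4,13.5,0,0,0,0],
    [255,0,0,0,0,0,0],
  ],
)

```text
time_s: 54.35
position: [0.6075, 0.3301, 0.155]
tcp_rot: [-3.14, -0.003, 1.584]
force: [-1.3, 2.0, -1.2]
opening: 0.317
```

send_rows(
  increments=[
    [255,0,0,0,0,0,0],
    [255,0,0,0,0,0,0],
    [255,0,0,0,0,0,0],
  ],
)

```text
time_s: 54.6
position: [0.6079, 0.318, 0.1572]
tcp_rot: [-3.14, 0.002, 1.571]
force: [0.6, 0.2, -1.5]
opening: 0.31
```

send_rows(
  increments=[
    [255,1.5,1,30,0,0,0],
    [255,0,0,35,0,0,0],
    [255,0,0,30,0,0,0],
    [255,0,0,20,0,0,0],
    [255,0,0,8,0,0,0],
  ],
)

```text
time_s: 55.02
position: [0.6066, 0.3192, 0.0318]
tcp_rot: [-3.135, 0.004, 1.571]
force: [-10.5, -1.1, 10.4]
opening: 0.308
```

send_rows(
  increments=[
    [255,0,0,3,0,0,0],
    [255,0,0,0,0,0,0],
    [255,0,0,0,0,0,0],
    [255,0,0,0,0,0,0],
  ],
)

```text
time_s: 55.35
position: [0.6071, 0.321, 0.0327]
tcp_rot: [-3.137, 0.001, 1.572]
force: [-4.9, -0.6, -1.1]
opening: 0.305
```

send_rows(
  increments=[
    [255,0,0,2,0,0,0],
    [255,0,0,0,0,0,0],
    [255,0,0,0,0,0,0],
  ],
)

```text
time_s: 55.6
position: [0.6067, 0.3221, 0.0315]
tcp_rot: [-3.137, -0.001, 1.573]
force: [-8.4, 0.7, 2.5]
opening: 0.31
```

A sideways 8 N: the wide linkage brushes the unit's edge. Opening only a little here and lifting straight out (the spring drops under 5 mm).

send_rows(
  increments=[
    [165,0,-2,0,0,0,0],
    [165,0,0,0,0,0,0],
    [165,0,0,0,0,0,0],
    [160,0,0,0,0,0,0],
    [160,0,0,0,0,0,0],
  ],
)

```text
time_s: 56.02
position: [0.6047, 0.3216, 0.0319]
tcp_rot: [-3.136, -0.001, 1.573]
force: [-9.7, -0.7, 4.8]
opening: 0.37
```

send_rows(
  increments=[
    [160,0,0,-5,0,0,0],
    [160,0,0,-15,0,0,0],
    [160,0,0,-30,0,0,0],
    [160,0,0,-40,0,0,0],
    [160,0,0,-40,0,0,0],
  ],
)

```text
time_s: 56.43
position: [0.608, 0.321, 0.1636]
tcp_rot: [3.14, -0.0, 1.572]
force: [-0.5, 0.6, -0.4]
opening: 0.369
```

send_rows(
  increments=[
    [160,-20,-35,0,0,0,0],
    [160,-20,-35,0,0,0,0],
    [160,-10,-35,0,0,0,0],
    [255,0,-35,0,0,0,0],
    [255,0,-35,0,0,0,0],
  ],
)

```text
time_s: 56.85
position: [0.4325, 0.2701, 0.1626]
tcp_rot: [3.138, -0.003, 1.57]
force: [-0.6, 1.1, 0.6]
opening: 0.098
```

send_rows(
  increments=[
    [255,0,-22,0,0,0,0],
    [255,0,0,0,0,0,0],
    [255,0,0,0,0,0,0],
    [255,0,0,0,0,0,0],
  ],
)

```text
time_s: 57.18
position: [0.4124, 0.2717, 0.1621]
tcp_rot: [3.138, -0.003, 1.572]
force: [0.9, -0.2, 0.3]
opening: -0.002
```

```bash
python3 - <<'E'
from h import *
s=env.get_state(); print(s['position'],s['tcp_rot'],s['opening'],s['force'])
t=vision.get_image('top'); m=np.zeros_like(t); m[150:230,115:206]=t[150:230,115:206]; caps('top',.063,None,m,40)
w=vision.get_image('wrist')[:,:,::-1]; sc=vision.get_image('scene')[100:220,260:440,::-1]
cv2.imwrite('pics/c14.png',np.hstack([cv2.resize(w,(400,300)),cv2.resize(sc,(400,300),interpolation=2)]))
E
```

```text
[0.41238252 0.27170016 0.16209754] [ 3.13813508e+00 -2.63390332e-03  1.57226513e+00] -0.0020117024140102902 [ 0.89947295 -0.24028089  0.25896004]
[136. 177.] wh [13 11] area 120 [0.6084 0.3809 0.063 ]
[155. 178.] wh [9 9] area 66 [0.6035 0.3199 0.063 ]
[145.5 194. ] wh [16 15] area 197 [0.5531 0.3509 0.063 ]
[171.  220.5] wh [17 10] area 72 [0.4667 0.2706 0.063 ]
```

View pics/c14.png

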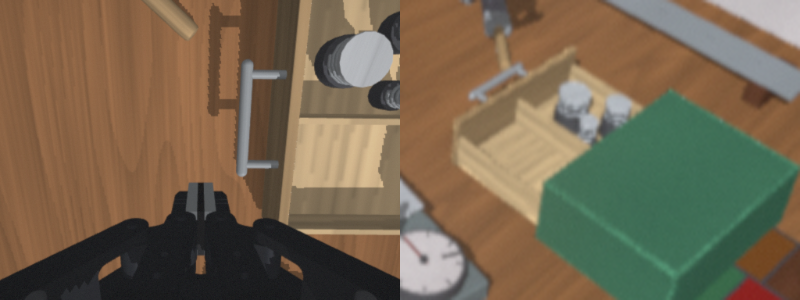

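All three springs stand upright in the left bin. Lowering shut fingers in front of the handle and pushing.

send_rows(
  increments=[
    [255,27,-4,30,0,0,0],
    [255,0,0,35,0,0,0],
    [255,0,0,35,0,0,0],
    [255,0,0,25,0,0,0],
    [255,0,0,0,0,0,0],
  ],
)

```text
time_s: 57.75
position: [0.4043, 0.2962, 0.031]
tcp_rot: [-3.135, 0.007, 1.573]
force: [-0.1, -1.1, -0.1]
opening: -0.0
```

send_rows(
  increments=[
    [255,0,10,0,0,0,0],
    [255,0,6,0,0,0,0],
    [255,0,4,0,0,0,0],
    [255,0,4,0,0,0,0],
    [255,0,6,0,0,0,0],
  ],
)

```text
time_s: 58.17
position: [0.4367, 0.2991, 0.0367]
tcp_rot: [3.142, -0.002, 1.574]
force: [-1.0, -0.6, 0.9]
opening: 0.004
```

send_rows(
  increments=[
    [255,0,8,0,0,0,0],
    [255,0,9,0,0,0,0],
    [255,0,9,0,0,0,0],
    [255,0,9,0,0,0,0],
    [255,0,9,0,0,0,0],
  ],
)

```text
time_s: 58.58
position: [0.4813, 0.2987, 0.0354]
tcp_rot: [-3.142, -0.0, 1.574]
force: [-2.0, -0.5, 1.8]
opening: 0.002
```

send_rows(
  increments=[
    [255,0,9,0,0,0,0],
    [255,0,9,0,0,0,0],
    [255,0,9,0,0,0,0],
    [255,0,9,0,0,0,0],
    [255,0,9,0,0,0,0],
  ],
)

```text
time_s: 59.0
position: [0.5261, 0.2984, 0.0352]
tcp_rot: [-3.141, 0.001, 1.573]
force: [-2.3, -1.2, 0.7]
opening: -0.0
```

send_rows(
  increments=[
    [255,0,9,0,0,0,0],
    [255,0,9,0,0,0,0],
    [255,0,8,0,0,0,0],
    [255,0,6,0,0,0,0],
    [255,0,5,0,0,0,0],
  ],
)

```text
time_s: 59.42
position: [0.5631, 0.2988, 0.0353]
tcp_rot: [3.141, 0.0, 1.573]
force: [-1.0, -2.0, -0.3]
opening: 0.001
```

send_rows(
  increments=[
    [255,0,5,0,0,0,0],
    [255,0,5,0,0,0,0],
    [255,0,5,0,0,0,0],
    [255,0,4,0,0,0,0],
    [255,0,3,0,0,0,0],
  ],
)

```text
time_s: 59.83
position: [0.5848, 0.2992, 0.0354]
tcp_rot: [3.141, -0.0, 1.574]
force: [-2.3, -0.6, 0.7]
opening: 0.0
```

send_rows(
  increments=[
    [255,0,3,0,0,0,0],
    [255,0,3,0,0,0,0],
    [255,0,3,0,0,0,0],
    [255,0,0,0,0,0,0],
  ],
)

```text
time_s: 60.17
position: [0.5945, 0.2993, 0.0357]
tcp_rot: [3.14, -0.001, 1.573]
force: [-0.2, -0.8, 0.5]
opening: -0.002
```

send_rows(
  increments=[
    [255,0,2,0,0,0,0],
    [255,0,1,0,0,0,0],
    [255,0,0,0,0,0,0],
    [255,0,0,0,0,0,0],
  ],
)

```text
time_s: 60.5
position: [0.5958, 0.2994, 0.0355]
tcp_rot: [-3.141, -0.0, 1.574]
force: [-2.9, -0.4, 2.5]
opening: 0.004
```

send_rows(
  increments=[
    [255,0,3,0,0,0,0],
    [255,0,0,0,0,0,0],
    [255,0,0,0,0,0,0],
  ],
)

```text
time_s: 60.75
position: [0.5959, 0.2995, 0.0352]
tcp_rot: [-3.134, 0.0, 1.575]
force: [-10.8, -0.4, 6.6]
opening: 0.002
```

send_rows(
  increments=[
    [255,0,3,0,0,0,0],
    [255,0,0,0,0,0,0],
    [255,0,0,0,0,0,0],
  ],
)

```text
time_s: 61.0
position: [0.596, 0.2995, 0.035]
tcp_rot: [-3.128, 0.001, 1.575]
force: [-16.8, -2.5, 11.8]
opening: -0.002
```

send_rows(
  increments=[
    [255,0,3,0,0,0,0],
    [255,0,0,0,0,0,0],
    [255,0,0,0,0,0,0],
  ],
)

```text
time_s: 61.25
position: [0.5961, 0.2995, 0.035]
tcp_rot: [-3.121, 0.001, 1.576]
force: [-22.5, -2.6, 17.7]
opening: -0.001
```

Firm stop at x 0.596: force rises with no more travel. Back off, lift and check.

send_rows(
  increments=[
    [255,0,-10,0,0,0,0],
    [255,0,-20,0,0,0,0],
    [255,0,-35,0,0,0,0],
    [255,0,-35,0,0,0,0],
    [255,0,-35,0,0,0,0],
  ],
)

```text
time_s: 61.67
position: [0.4704, 0.2989, 0.0357]
tcp_rot: [3.138, -0.001, 1.573]
force: [0.2, 0.3, -0.2]
opening: 0.001
```

send_rows(
  increments=[
    [255,0,0,-35,0,0,0],
    [255,0,0,-40,0,0,0],
    [255,0,0,-40,0,0,0],
    [255,0,0,-40,0,0,0],
    [255,0,0,-40,0,0,0],
  ],
)

```text
time_s: 62.08
position: [0.4711, 0.2988, 0.2329]
tcp_rot: [3.138, -0.002, 1.573]
force: [0.7, 1.6, -0.8]
opening: 0.0
```

send_rows(
  increments=[
    [255,0,0,0,0,0,0],
    [255,0,0,0,0,0,0],
    [255,0,0,0,0,0,0],
    [255,0,0,0,0,0,0],
    [255,0,0,0,0,0,0],
  ],
)

```text
time_s: 62.5
position: [0.4697, 0.2983, 0.2287]
tcp_rot: [-3.14, 0.002, 1.574]
force: [0.0, -0.4, 0.1]
opening: -0.003
```

```bash
python3 - <<'E'
from h import *
s=env.get_state(); print(s['position'],s['time_s'])
t=vision.get_image('top')[85:245,100:300,::-1]; c=vision.get_image('scene')[100:250,160:440,::-1]
cv2.imwrite('pics/c16.png',np.hstack([cv2.resize(t,(375,300),interpolation=2),cv2.resize(c,(425,300),interpolation=2)]))
E
```

```text
[0.46965091 0.29828827 0.22871113] 62.5
```

View pics/c16.png

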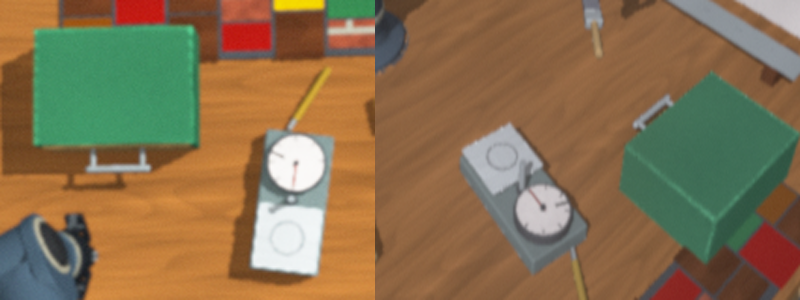

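The drawer is shut: handle at (118,169), only the bar standing out of the unit. The plate is empty, needle at zero. Handing in after one numeric check of the handle.

```bash
python3 - <<'E'
from h import *
from bench import workorder
print(at('top',162.9,175.1,.052))
print(workorder.hand_in())
E
```

```text
[0.613 0.297 0.052]
the job is handed in; nothing more can be done
None
```

I tested all three springs from widest to narrowest, and all three are good, so all went into the left-hand bin. The drawer is shut and the job is handed in at about 62 s; the hand-in reports no verdict.

| Spring | Tool height held (mark 0.081 m) | Push force | Needle |
|---|---|---|---|
| 50 mm | 0.0814 m | about 16 N | past the thick tick |
| 40 mm | 0.0833 m, then 0.0813 m | about 15.4 N | past the thick tick |
| 30 mm | 0.0820 m | about 14.8 N | past the thick tick |

- **Bin:** to make room for the 30 mm spring, I nudged the 40 mm one aside with shut fingers. A picture before shutting showed all three upright in the left bin; I could not see them after the drawer closed.
- **Drawer:** I pushed until it met a firm stop. The handle then measured at x ≈ 0.613 m, about 0.161 m of travel, against about 0.617 m expected. That is within measuring error and consistent with shut.
- **Checks that failed or disagreed:**
    - My automatic needle reading for the 40 mm spring found no needle, so I relied on the picture and the force.
    - The fingers pressed on the bench with up to 28 N while gripping the 40 mm spring.
    - The gripper brushed the drawer unit with about 10 N while placing the 30 mm one.
- **Bystanders:** I steered clear of all of them and saw no contact, but did not measure their positions at the end.

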